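# Unfold the photo frame's leg and stand it in the tray

## Robot

A 6-joint arm with a two-finger parallel gripper is mounted at the origin on the work surface; the furniture and walls round the work are solid. World frame = base frame: x ahead of the robot, y to its left, z up, the work surface at z = 0. Lengths are in mm, angles in rad, forces in N, time in s.
With the tool pointing down it reaches from about 375 to 925 mm from the base axis. Payload 5.7 kg.
Tool frame: the origin (TCP) lies between the finger pads; the fingertips stand 11 mm ahead of it and the grasp point (between the pads) lies 8 mm behind it; z points along the fingers, y is the direction in which the jaws open and shut (so a half turn about z gives the same grasp; the last joint's range is limited). The gripper opens to 88 mm and grips with 3 to 60 N. Pads are 20 mm wide; open, the fingers measure 115 mm over their backs; the gripper's body (75 mm by 178 mm) begins 61 mm behind the grasp point.
Start: joints at [-1.377, 0.359, 1.51, -0, 1.272, -0.115], TCP at [182.334, -571.592, 233.623] pointing down, gripper open.
Joint ranges: [-2.97, 2.97], [-1.01, 2.36], [0.21, 2.38], [-0.96, 4.11], [0.2, 2.71], [-2.98, 2.98]. Speed limits (rad/s): [2.39, 2.39, 3.14, 3.14, 3.14, 3.14].

## Interface

Orientations are given as a unit quaternion [w, x, y, z].
In Python, from cell import r, snapshot, get_calibration, sign_off, nets gives the robot as it stands.
- The arm moves only by the shell command python3 -m creep 'ROWS' [FORCE]. ROWS is JSON, a list that holds one entry, the list of rows, each a list of 7 numbers: the shift along the world's x, y, z scaled (see below), then the turn, a rotation vector about the world's x, y, z scaled (see below), then the opening, from -1 (shut) to 1 (fully open), so that 0 is half open. A call has 1 to 20 rows; each row shifts and turns the pose as measured when the row begins; what a row does not reach is not made up. The controller multiplies each number of a shift by 40 cm and each number of a turn by 360 degrees. A row lasts 1/8 s, in which the tool goes at most 62.5 mm and 10.7 degrees, less where a joint would pass 70% of its speed; a pose out of reach is approached as far as the arm can. A call with a number of a shift or a turn outside -1 to 1 is refused whole. A call with a gripper value outside its range is refused whole. The fingers move at their own pace and stop on an object; FORCE is the grip in N (left out, the last holds). Time passes only in rows, so rows that do not move let the fingers close. It gives the time, the measured TCP pose, the force and the opening at its end, in the units of the state.
- r.get_state(): the state, without advancing time (a new reading comes with each control period).
- snapshot(name): name is "scene" or "top" or "wrist"; returns (picture, depth): 420x560x3 uint8, red, green, blue; 420x560 float32, mm along the optical axis (not along the pixel's ray), 0 where there is no reading.
- get_calibration(name): a dict with "camera_matrix" (3x3 intrinsics, pixels), "extrinsics" (4x4, takes a point from camera to world coordinates). Camera axes: x right, y down, z forward; pixel columns grow to the right and rows downward; lengths in mm; the calibration is good to about 2 mm. The wrist camera is an equidistant fisheye: a pixel r from the principal point sees the ray r / f radians off the axis. A picture is of the moment at which its call begins: read the wrist's pose just before it. get_calibration takes no time and is no camera call; for the wrist camera it gives the pose at the moment of the call.
- sign_off(): hands the job in, once; it reports no verdict.
Trained networks look in the newest picture that a camera, given by its name, has taken for a name from the list of things; names that differ only in an ending like _2 or _b are one class to them, and where a whole thing is asked for, a point or a joint stands for the part that bears it (a point fixed in the world has none). Each returns a list of dicts, best first, with "confidence" (0 to 1); they miss things now and then, are a little off and sometimes report something else, mostly with a low value. They report only what shows in the picture. A call takes as long as a camera call.
- nets.recognise(camera, label): "xyz" ([x, y, z] in mm, in the coordinates of the camera as it stood for that picture, good to about 4 mm: the middle of the surface that is visible of it).
- nets.tip_of(camera, label): "xyz" ([x, y, z] in mm, in the coordinates of the camera as it stood for that picture, good to about 4 mm: a listed point, or the origin of a listed thing).
The state is a dict: "time_s": time; "joint_positions": joint angles; "qvel": joint speeds; "joint_efforts": joint torques, N m; "eef_pos": TCP position; "ee_rot": TCP orientation; "wrist_force": force on the tool from outside, world axes, zero at the start; "wrist_torque": the same for the moment, N m; "gripper_width": finger opening in mm.
Only numpy, scipy, OpenCV 4.12 (cv2) and the standard library are available. Lean on these libraries where they do the work, as an engineer would, in place of code of your own. Each camera call takes 0.05 s, during which the arm holds its last target.

## Task

The little photo frame has fallen on its face. While it still lies there, swing its hinged back leg out all the way to the stop; then pick the frame up and set it down gently inside the low wooden tray so that it stands on its own, leaning back on its leg, with the picture square to the tray's open side and looking out over it. Leave the stapler, glue stick and eraser near the work where they are.

Things in the scene. Friction and masses are not known exactly. Their poses are not given: they have to be found in the camera images.
- photo_frame: Loose wooden photo frame, 96 mm tall (x), 60 wide (y), 16 thick (z), 0.2-0.4 kg, at first face down on the desk. Origin: middle of the picture side. +x points to its top edge (edges at x = -48, +48), +z out of its back (at z = 16). Its plain side edges (y = -30, +30) can be gripped across the width. Standing on its fully opened leg on a level floor its x axis leans back 21 degrees from vertical.
- leg (a joint): Opening angle of the back leg in rad: 0 folded flat against the back, grows as its free end swings away from the back; ends at a fixed stop at 0.70. It starts at 0 to 0.08. A stiff friction hinge (about 0.03 N m): it stays where it is left; no spring, no catch.
- leg_hinge (a point): Middle of the leg's hinge axis, at x = 27, y = 0, z = 19.5 mm of the frame; the axis runs along the frame's y.
- leg_foot (a point): Centre of the rubber foot at the leg's free end: cylinder 10 mm in diameter, 26 mm long along the frame's y; its ends can be pinched. Folded (0) it is at x = -41, y = 0, z = 21.5 mm of the frame (near the bottom edge), 0.5 mm clear of the back; 68 mm from the hinge. The leg is a plate 26 mm wide, 4 mm thick.
- frame_foot (a point): Middle of the frame's lower back edge, at x = -48, y = 0, z = 16 mm of the frame: the edge on which it rests when it stands.
- display_tray: Low wooden tray fixed to the desk, 105 mm deep (x), 94 wide (y). Floor top at 4 mm; rims 5 mm thick, 10 mm high, along both sides and the back (+x); the front (-x) is open, without a rim. Origin: centre of the underside, on the desk; z up. The frame fits well with its lower back edge 25 mm in front of the tray's middle; the leg's foot is then about 28 mm behind the middle.
- stapler: Grey desk stapler, 130x34x48 mm, loose bystander just beyond the work (the nearer one, if two are seen). Origin: centre of its underside.
- glue_stick: Glue stick with a blue cap, 24 mm in diameter, 92 mm tall, standing loose beyond the work; bystander. Origin: centre of its underside.
- eraser: Eraser in a blue sleeve, 21x52x12 mm, loose bystander. Origin: centre of its underside.

How it is judged (in metres and radians):
On the way:
1. the leg is swung out to its stop while the frame still lies on its face on the desk (value of joint leg above 0.64 rad and angle between photo_frame's own z axis and vertical below 0.25 rad and height (world z) of photo_frame below 0.02 m), for 0.2 s.
At the end, for the whole second after the job is handed in: Frame at rest on its own in the tray, leaning back 15-27 deg; leg open over 0.62 rad; lower back edge on the floor 0-50 mm in front of the tray middle, within 18 mm sideways; leg foot on the floor 0-47 mm behind the middle; square within 14 deg, picture to the open side; nothing disturbed (angle between photo_frame's own x axis and vertical between 0.26 and 0.48 rad and value of joint leg above 0.62 rad and x of frame_foot in the frame of display_tray between -0.05 and 0 m and y of frame_foot in the frame of display_tray between -0.018 and 0.018 m and z of frame_foot in the frame of display_tray between 0.001 and 0.008 m and x of leg_foot in the frame of display_tray between 0 and 0.047 m and z of leg_foot in the frame of display_tray below 0.0125 m and height (world z) of frame_foot below 0.02 m and angle between the y axis of photo_frame and the y axis of display_tray, either way round below 0.25 rad and linear speed of photo_frame below 0.02 m/s and angular speed of photo_frame below 0.1 rad/s); the robot touches nothing.
It fails at once if the stapler is moved more than 25 mm (distance of stapler from where it was at the start of the episode above 0.025 m).
It fails at once if the glue stick is moved more than 25 mm (distance of glue_stick from where it was at the start of the episode above 0.025 m).
It fails at once if the eraser is moved more than 25 mm (distance of eraser from where it was at the start of the episode above 0.025 m).
It fails at once if the frame is pushed hard onto the tray (over 30 N) instead of being set down gently (contact force between photo_frame and display_tray above 30 N).
It also fails if it takes over 58 s, if anything falls off the work surface, if the arm or the gripper's body presses on something with over 40 N, if the wrist force passes 120 N, or if a joint passes its speed limit or range.

## Working session

There is one attempt and no reset: what is moved stays moved. The work goes in short steps, Python scripts to look and compute and a shell command to move; the robot and the scene stay as the last step left them, time stands still between calls to the robot, and variables do not carry over. Pictures are saved under pics/ and viewed, and the job is handed in when it is done.

```bash
ls; mkdir -p pics
python3 - <<'E'
from cell import r,snapshot,get_calibration,nets
import cv2,numpy as np
print(r.get_state())
for n in ["scene","top"]:
    p,d=snapshot(n); cv2.imwrite(f"pics/{n}0.png",p[:,:,::-1])
    C=get_calibration(n); print(n,C)
    T=np.array(C["extrinsics"])
    for l in ["photo_frame","leg_hinge","leg_foot","frame_foot","display_tray","stapler","glue_stick","eraser"]:
        for f in (nets.tip_of,nets.recognise):
            try:
                print(l,f.__name__,[(np.round((T@np.r_[o["xyz"],1])[:3],1).tolist(),round(o["confidence"],2)) for o in f(n,l)[:3]])
            except Exception as e: print(l,e)
print(r.get_state()["time_s"])
E
```

```text
pics
{'time_s': 0.0, 'joint_positions': array([-1.37710921e+00,  3.59464552e-01,  1.51145950e+00, -3.38291263e-05,
        1.27251126e+00, -1.15100549e-01]), 'qvel': array([-0.00135111, -0.00117626,  0.00025866, -0.00168723,  0.00118069,
       -0.00023942]), 'joint_efforts': array([-1.94193504e-03, -5.15381384e+01, -2.70729303e+01,  6.71585533e-02,
        3.52206314e-02, -1.12338253e-04]), 'eef_pos': array([ 182.18854268, -570.94112038,  232.82337562]), 'ee_rot': array([-9.19987427e-04,  9.88103743e-01,  1.53786031e-01, -5.23434891e-05]), 'wrist_force': array([-0.20129108,  0.00468755,  0.22902571]), 'wrist_torque': array([ 0.00802248,  0.02669572, -0.01835793]), 'gripper_width': 87.65741406970314}
scene {'camera_matrix': array([[460.89620443,   0.        , 279.24941713],
       [  0.        , 460.89620443, 205.25870671],
       [  0.        ,   0.        ,   1.        ]]), 'extrinsics': array([[ 5.26561322e-01,  6.31161090e-01, -5.69533890e-01,
         1.17944714e+03],
       [ 8.50029916e-01, -3.80241449e-01,  3.64507315e-01,
        -4.51909348e+02],
       [ 1.35024425e-02, -6
[... 1586 characters left out ...]
eg_hinge call [([749.6, -7.6, -2.8], 0.36)]
leg_hinge call [([504.7, 63.3, 12.3], 0.88)]
leg_foot call [([495.8, 103.5, 20.8], 0.77)]
leg_foot call [([504.2, 73.8, 16.7], 0.61)]
frame_foot call [([492.5, 114.6, 19.4], 0.82)]
frame_foot call [([500.1, 62.3, 18.3], 0.84)]
display_tray call [([512.9, -209.5, -2.2], 0.67)]
display_tray call [([509.8, -211.6, -1.0], 0.85), ([503.9, 64.6, 13.1], 0.63)]
stapler call [([748.7, -11.8, -0.8], 0.92)]
stapler call [([743.1, -11.1, 42.9], 0.85), ([504.8, 74.0, 18.2], 0.17)]
glue_stick call [([720.0, 85.1, -1.4], 0.56)]
glue_stick call [([715.3, 83.8, 88.2], 0.61)]
eraser call [([721.7, -321.0, -0.1], 0.74)]
eraser call [([719.0, -319.0, 10.2], 0.61)]
1.7
```

Run:
```python
import cv2
a=cv2.imread("pics/scene0.png");b=cv2.imread("pics/top0.png")
cv2.imwrite("pics/top0z.png",cv2.resize(b[80:330,150:500],None,fx=2.2,fy=2.2,interpolation=cv2.INTER_CUBIC))
```

```text
(no output)
```

View pics/scene0.png

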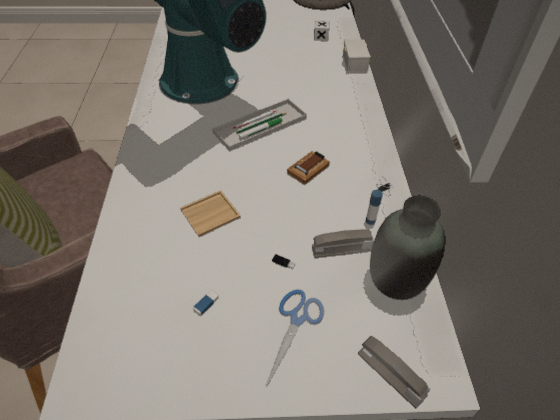

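View pics/top0z.png

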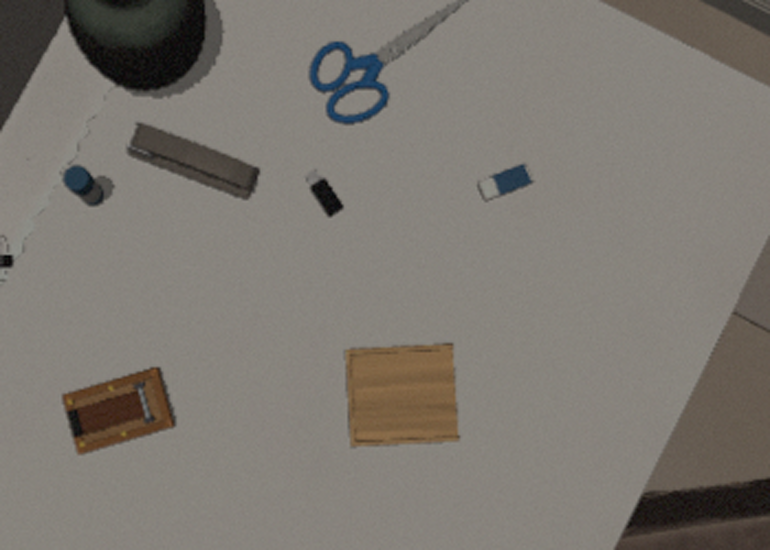

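```bash
cat > h.py <<'E'
import numpy as np,cv2,json
from scipy.spatial.transform import Rotation as R
from cell import r,snapshot,get_calibration,nets
def Rq(q): return R.from_quat([q[1],q[2],q[3],q[0]])
def st():
    s=r.get_state(); T=Rq(s["ee_rot"]).as_matrix()
    json.dump({"q":list(s["joint_positions"]),"p":list(s["eef_pos"]),"R":T.tolist()},open("log.jsonl","a")); open("log.jsonl","a").write("\n")
    print("t",round(s["time_s"],2),"p",np.round(s["eef_pos"],1),"x",np.round(T[:,0],3),"y",np.round(T[:,1],3),"z",np.round(T[:,2],3),"F",np.round(s["wrist_force"],1),"w",round(s["gripper_width"],1),"q",np.round(s["joint_positions"],3))
    return s
def plane(C,uv,h,fish=False):
    K=np.array(C["camera_matrix"]);T=np.array(C["extrinsics"]);uv=np.atleast_2d(uv).astype(float)
    d=np.c_[(uv[:,0]-K[0,2])/K[0,0],(uv[:,1]-K[1,2])/K[1,1],np.ones(len(uv))]
    if fish:
        rr=np.hypot(d[:,0],d[:,1]);s=np.where(rr>1e-9,np.sin(rr)/np.maximum(rr,1e-9),1)
        d=np.c_[d[:,0]*s,d[:,1]*s,np.cos(rr)]
    w=d@T[:3,:3].T;o=T[:3,3]
    return o+w*((h-o[2])/w[:,2])[:,None]
def proj(C,P,fish=False):
    K=np.array(C["camera_matrix"]);T=np.array(C["extrinsics"])
    c=(np.atleast_2d(P)-T[:3,3])@T[:3,:3]
    rho=np.hypot(c[:,0],c[:,1]);
    k=np.arctan2(rho,c[:,2])/np.maximum(rho,1e-9) if fish else 1/c[:,2]
    return np.c_[K[0,0]*c[:,0]*k+K[0,2],K[1,1]*c[:,1]*k+K[1,2]]
def save(n,p): cv2.imwrite(f"pics/{n}.png",cv2.cvtColor(p,cv2.COLOR_RGB2BGR))
E
python3 - <<'E'
from h import *
st()
C=get_calibration("wrist");print(C)
p,d=snapshot("wrist");save("w0",p)
C=get_calibration("top");b=cv2.imread("pics/top0.png");hsv=cv2.cvtColor(b,cv2.COLOR_BGR2HSV)
m=((hsv[...,1]>70)&(hsv[...,0]<30)).astype(np.uint8)
n,l,s,c=cv2.connectedComponentsWithStats(cv2.morphologyEx(m,cv2.MORPH_CLOSE,np.ones((3,3))))
for i in range(1,n):
    if s[i,4]>300:
        q=cv2.boxPoints(cv2.minAreaRect(np.argwhere(l==i)[:,::-1].astype(np.float32)))
        for h in (8,16): print(s[i],h,np.round(plane(C,q,h)[:,:2],1).tolist())
E
```

```text
t 1.7 p [ 182.3 -571.6  233.6] x [ 0.953  0.304 -0.   ] y [ 0.304 -0.953 -0.   ] z [-0.  0. -1.] F [ 0.6 -0.6 -0.3] w 87.3 q [-1.377  0.359  1.51  -0.     1.273 -0.115]
{'camera_matrix': array([[325.1922621 ,   0.        , 282.13075762],
       [  0.        , 325.1922621 , 207.74877326],
       [  0.        ,   0.        ,   1.        ]]), 'extrinsics': array([[ 3.05186652e-01, -9.12960227e-01, -2.70859246e-01,
         2.57397152e+02],
       [-9.52292466e-01, -2.92459479e-01, -8.72153259e-02,
        -5.47767282e+02],
       [ 4.08769791e-04,  2.84554173e-01, -9.58659875e-01,
         3.84603870e+02],
       [ 0.00000000e+00,  0.00000000e+00,  0.00000000e+00,
         1.00000000e+00]])}
[ 307  236   52   47 2149] 8 [[557.9, -156.5], [560.9, -261.4], [467.5, -262.8], [464.5, -158.8]]
[ 307  236   52   47 2149] 16 [[557.6, -156.1], [560.6, -260.3], [467.8, -261.7], [464.8, -158.4]]
[ 179  247   50   39 1212] 8 [[520.9, 119.9], [546.0, 25.7], [488.6, 9.7], [463.8, 103.5]]
[ 179  247   50   39 1212] 16 [[520.9, 118.3], [545.8, 24.7], [488.7, 8.9], [464.1, 102.0]]
[ 433  297  127   69 5132] 8 [[308.3, -408.1], [441.8, -426.4], [413.1, -695.7], [280.2, -674.2]]
[ 433  297  127   69 5132] 16 [[309.7, -406.0], [442.3, -424.2], [413.8, -691.6], [281.8, -670.2]]
[ 386  346  174   74 8439] 8 [[328.8, -315.6], [319.4, -677.3], [172.2, -665.7], [181.3, -308.9]]
[ 386  346  174   74 8439] 16 [[330.0, -314.2], [320.8, -673.3], [174.5, -661.8], [183.6, -307.5]]
```

View pics/w0.png

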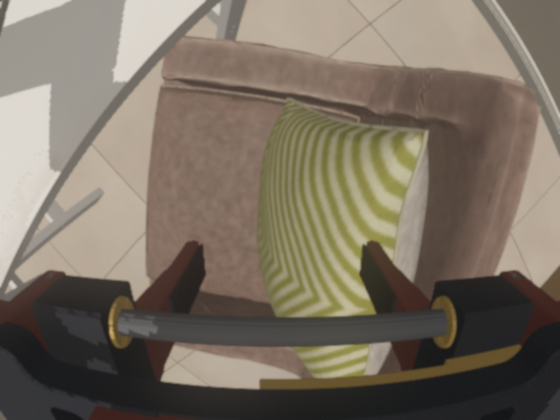

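```bash
python3 -m creep '[[[0.066,0.14,0,0,0,0.0203,1],[0.066,0.14,0,0,0,0.0203,1],[0.066,0.14,0,0,0,0.0203,1],[0.066,0.14,0,0,0,0.0203,1],[0.066,0.14,0,0,0,0.0203,1],[0.066,0.14,0,0,0,0.0203,1]]]' && python3 -c "from h import *;st()"
```

```text
time_s: 2.5
eef_pos: [341.5, -234.7, 234.2]
ee_rot: [0.003, 0.855, 0.519, 0.001]
wrist_force: [1.8, 0.5, 0.5]
gripper_width: 87.9
t 2.5 p [ 341.5 -234.7  234.2] x [ 0.462  0.887 -0.001] y [ 0.887 -0.462  0.007] z [ 0.006 -0.004 -1.   ] F [1.8 0.5 0.5] w 87.9 q [-7.700e-01  8.100e-02  1.886e+00  1.000e-03  1.167e+00 -2.900e-01]
```

```bash
python3 - <<'E'
from h import *
C=get_calibration("wrist");p,d=snapshot("wrist");save("w1",p);np.save("w1.npy",d)
json.dump({k:np.array(v).tolist() for k,v in C.items()},open("w1.json","w"))
T=np.array(C["extrinsics"])
for f in (nets.tip_of,nets.recognise): print([(np.round((T@np.r_[o["xyz"],1])[:3],1).tolist(),round(o["confidence"],2)) for o in f("wrist","display_tray")])
E
python3 -m creep '[[[0.068,0.124,0,0,0,0.0197,1],[0.068,0.124,0,0,0,0.0197,1],[0.068,0.124,0,0,0,0.0197,1],[0.068,0.124,0,0,0,0.0197,1],[0.068,0.124,0,0,0,0.0197,1],[0.068,0.124,0,0,0,0.0197,1]]]'
python3 - <<'E'
from h import *
st()
C=get_calibration("wrist");p,d=snapshot("wrist");save("w2",p);np.save("w2.npy",d)
json.dump({k:np.array(v).tolist() for k,v in C.items()},open("w2.json","w"))
T=np.array(C["extrinsics"])
for l in ("photo_frame","leg_hinge","leg_foot","frame_foot"): print(l,[(np.round((T@np.r_[o["xyz"],1])[:3],1).tolist(),round(o["confidence"],2)) for o in nets.tip_of("wrist",l)])
E
```

```text
[]
[]
time_s: 3.4
eef_pos: [512.0, 59.0, 236.1]
ee_rot: [0.007, 0.608, 0.794, 0.003]
wrist_force: [0.7, -0.1, -0.5]
gripper_width: 88.0
t 3.4 p [512.   59.  236.1] x [-0.261  0.965 -0.008] y [0.965 0.261 0.014] z [ 0.016 -0.004 -1.   ] F [ 0.7 -0.1 -0.5] w 88.0 q [-0.016  0.227  1.698 -0.004  1.201 -0.279]
photo_frame [([503.0, 60.2, 1.4], 0.57)]
leg_hinge [([507.4, 38.5, 18.8], 0.79)]
leg_foot [([496.3, 104.7, 22.5], 0.86)]
frame_foot [([489.6, 111.9, 18.9], 0.67)]
```

View pics/w1.png

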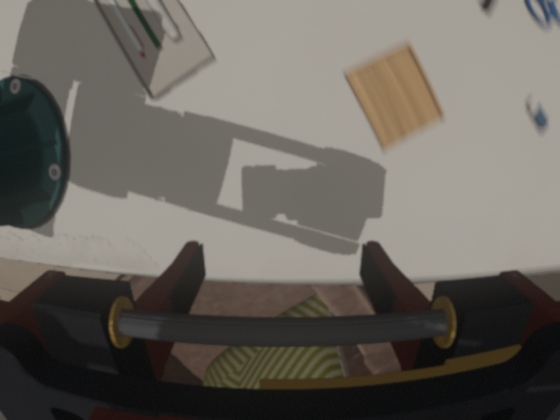

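View pics/w2.png

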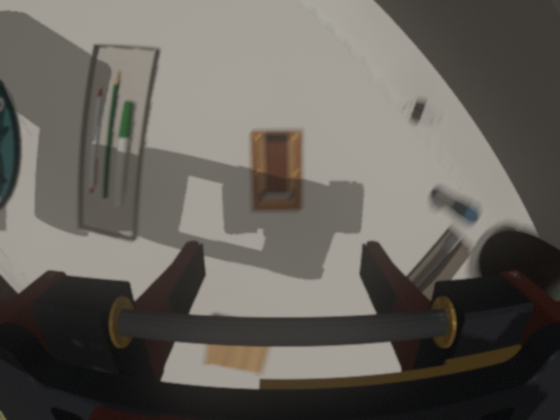

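Run:
```python
import json
from h import *
C=json.load(open("w2.json"));b=cv2.imread("pics/w2.png");d=np.load("w2.npy")
cv2.imwrite("pics/w2z.png",cv2.resize(b[110:230,225:330],None,fx=5,fy=5,interpolation=cv2.INTER_CUBIC))
hsv=cv2.cvtColor(b,cv2.COLOR_BGR2HSV);m=((hsv[...,1]>70)&(hsv[...,0]<30)).astype(np.uint8)
n,l,s,c=cv2.connectedComponentsWithStats(cv2.morphologyEx(m,cv2.MORPH_CLOSE,np.ones((5,5))))
for i in range(1,n):
    if s[i,4]>300 and s[i,1]<200 and s[i,0]>200:
        q=cv2.boxPoints(cv2.minAreaRect(np.argwhere(l==i)[:,::-1].astype(np.float32)))
        print(s[i],q.tolist())
        for h in (0,16):
            P=plane(C,q,h,True)[:,:2]; print(h,np.round(P,1).tolist(),P.mean(0),[np.hypot(*(P[k]-P[k-1])) for k in range(4)])
C=json.load(open("w1.json"))
P=plane(C,[[346,72],[408,43],[443,118],[385,150]],10,True)[:,:2];print("tray",P,P.mean(0),[np.hypot(*(P[k]-P[k-1])) for k in range(4)])
cv2.imwrite("pics/w1z.png",cv2.resize(cv2.imread("pics/w1.png")[30:165,330:460],None,fx=4.4,fy=4.4,interpolation=cv2.INTER_CUBIC))
```

```text
[ 251  132   50   78 3490] [[251.0, 132.0], [300.0, 132.0], [300.0, 209.0], [251.0, 209.0]]
0 [[466.0, 103.2], [522.0, 118.2], [548.1, 26.5], [489.1, 10.8]] [506.28831341  64.67398111] [np.float64(95.29181621580366), np.float64(57.92307819663902), np.float64(95.31296695564373), np.float64(61.09015511329248)]
16 [[467.0, 104.5], [520.6, 118.9], [545.7, 31.0], [489.1, 15.9]] [505.5958785   67.59977561] [np.float64(91.34579447981594), np.float64(55.52449104974675), np.float64(91.3660693702656), np.float64(58.56041972252192)]
tray [[ 467.8598215  -155.11652577]
 [ 555.94289276 -152.72015044]
 [ 558.96657542 -254.52067214]
 [ 470.52990859 -258.23361287]] [ 513.32479957 -205.1477403 ] [np.float64(103.15165057109444), np.float64(88.1156629563574), np.float64(101.84541656997172), np.float64(88.51457489489512)]
```

View pics/w2z.png

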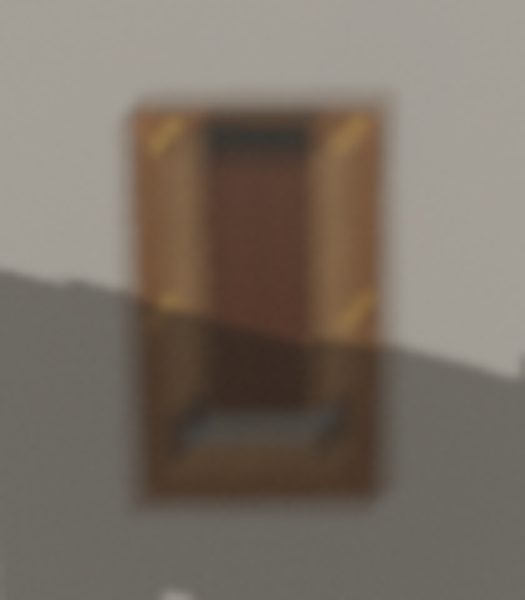

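View pics/w1z.png

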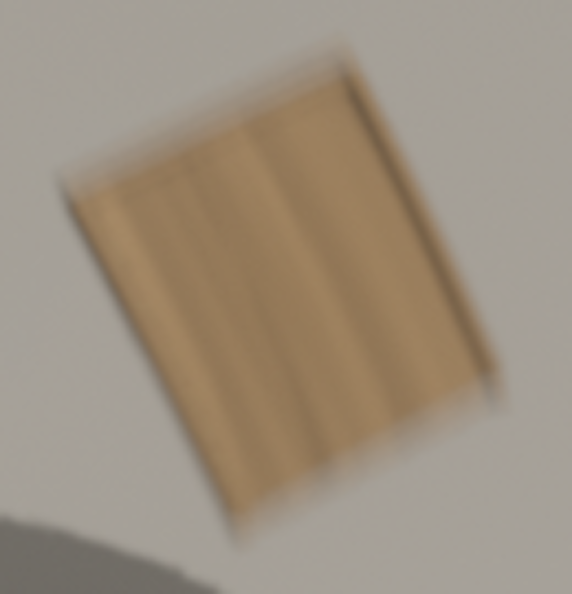

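```bash
python3 -m creep '[[[-0.0154,0.041,-0.105,0.0006,0.0025,0,0.14],[-0.0154,0.041,-0.105,0,0,0,0.14],[-0.0154,0.041,-0.105,0,0,0,0.14],[0,0,0,0,0,0,0.14]]]'
python3 - <<'E'
from h import *
st()
C=get_calibration("wrist");p,d=snapshot("wrist");save("w3",p);np.save("w3.npy",d)
json.dump({k:np.array(v).tolist() for k,v in C.items()},open("w3.json","w"))
T=np.array(C["extrinsics"])
for l in ("photo_frame","leg_hinge","leg_foot","frame_foot"): print(l,[(np.round((T@np.r_[o["xyz"],1])[:3],1).tolist(),round(o["confidence"],2)) for o in nets.tip_of("wrist",l)])
E
```

```text
time_s: 4.15
eef_pos: [491.0, 98.5, 108.4]
ee_rot: [0.001, 0.615, 0.788, -0.001]
wrist_force: [-0.4, -0.1, -0.3]
gripper_width: 51.9
t 4.15 p [491.   98.5 108.4] x [-0.243  0.97  -0.003] y [ 0.97   0.243 -0.001] z [ 0.    -0.003 -1.   ] F [-0.4 -0.1 -0.3] w 51.9 q [ 0.062  0.376  1.86  -0.004  0.905 -0.18 ]
photo_frame [([500.9, 62.6, -1.9], 0.61)]
leg_hinge [([510.1, 41.5, 17.8], 0.67)]
leg_foot [([498.3, 104.8, 24.0], 0.75)]
frame_foot [([493.6, 111.5, 16.7], 0.58)]
```

View pics/w3.png

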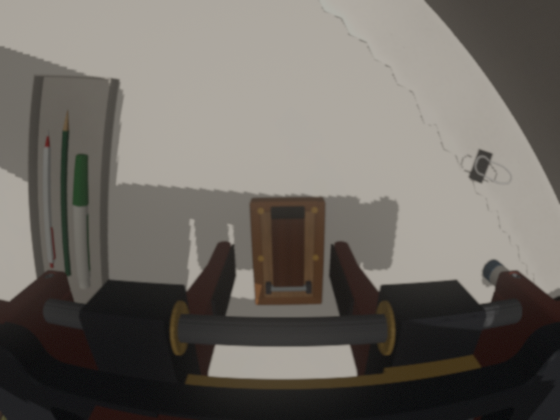

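Run:
```python
import json
from h import *
C=json.load(open("w3.json"));b=cv2.imread("pics/w3.png")
cv2.imwrite("pics/w3z.png",cv2.resize(b[185:320,230:345],None,fx=5,fy=5,interpolation=cv2.INTER_CUBIC))
for n,uv,h in (("TL TR",[[250,198],[324,198]],16),("BL BR",[[257,292],[323,292]],16),("BLBR0",[[258,303],[322,303]],0),("foot",[[272,206],[304,206],[272,219],[304,219]],24),("hinge",[[271,288],[310,288]],20)):
    P=plane(C,uv,h,True)[:,:2];print(n,np.round(P,1).tolist(),P.mean(0).round(1))
```

```text
TL TR [[464.2, 105.5], [520.0, 119.5]] [492.1 112.5]
BL BR [[487.8, 24.3], [543.7, 38.1]] [515.7  31.2]
BLBR0 [[492.3, 2.5], [551.1, 16.9]] [521.7   9.7]
foot [[482.0, 105.7], [505.4, 111.6], [484.4, 95.7], [508.1, 101.6]] [495.  103.6]
hinge [[498.2, 33.8], [530.4, 41.7]] [514.3  37.7]
```

View pics/w3z.png

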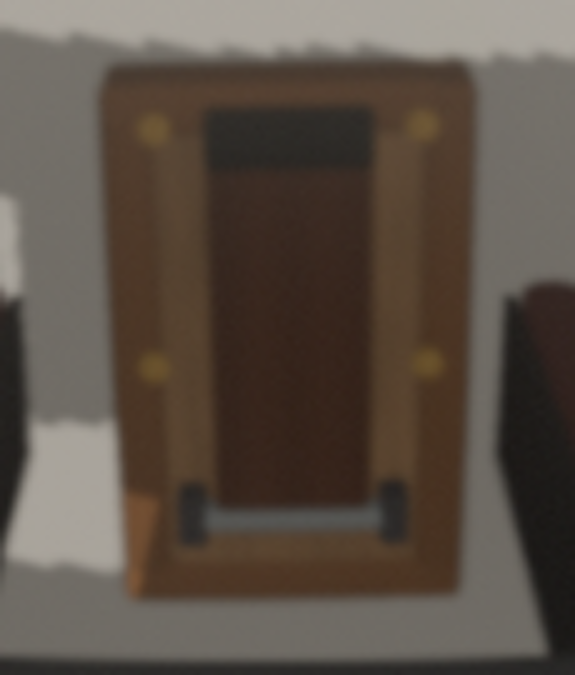

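```bash
python3 -m creep '[[[0.0034,0.012,-0.09,0,0,0,0.14],[0.0034,0.012,-0.09,0,0,0,0.14],[0,0,0,0,0,0,0.14]]]' 6 && python3 -c "from h import *;st()"
```

```text
time_s: 4.78
eef_pos: [505.1, 107.7, 44.4]
ee_rot: [0.01, 0.616, 0.788, 0.006]
wrist_force: [-0.0, 0.6, 0.5]
gripper_width: 50.6
t 4.78 p [505.1 107.7  44.4] x [-0.241  0.971 -0.007] y [0.97  0.241 0.022] z [ 0.023 -0.002 -1.   ] F [-0.   0.6  0.5] w 50.6 q [ 0.079  0.488  1.894 -0.006  0.737 -0.16 ]
```

```bash
python3 -m creep '[[[-0.0285,0,-0.015,0.0003,0.0037,0,0.14],[0,0,0,0,0,0,0.14]]]' 6 && python3 -c "from h import *;st()"
```

```text
time_s: 5.03
eef_pos: [494.9, 107.4, 40.9]
ee_rot: [0.001, 0.616, 0.788, 0.001]
wrist_force: [0.6, -0.1, -0.6]
gripper_width: 50.0
t 5.03 p [494.9 107.4  40.9] x [-0.241  0.971 -0.   ] y [0.971 0.241 0.002] z [ 0.002  0.    -1.   ] F [ 0.6 -0.1 -0.6] w 50.0 q [ 0.077  0.491  1.902  0.     0.746 -0.166]
```

```bash
python3 -m creep '[[[-0.002,0.001,-0.014,0,0,0,0.14],[0,0,-0.012,0,0,0,0.14],[0,0,0,0,0,0,0.14]]]' 6
python3 - <<'E'
from h import *
st();p,d=snapshot("wrist");save("w4",p)
E
```

```text
time_s: 5.4
eef_pos: [495.4, 107.7, 31.7]
ee_rot: [0.002, 0.616, 0.788, 0.002]
wrist_force: [-1.3, 0.6, -0.6]
gripper_width: 50.1
t 5.4 p [495.4 107.7  31.7] x [-0.241  0.971 -0.001] y [0.971 0.241 0.006] z [ 0.006  0.001 -1.   ] F [-1.3  0.6 -0.6] w 50.1 q [ 0.078  0.506  1.91   0.     0.72  -0.165]
```

View pics/w4.png

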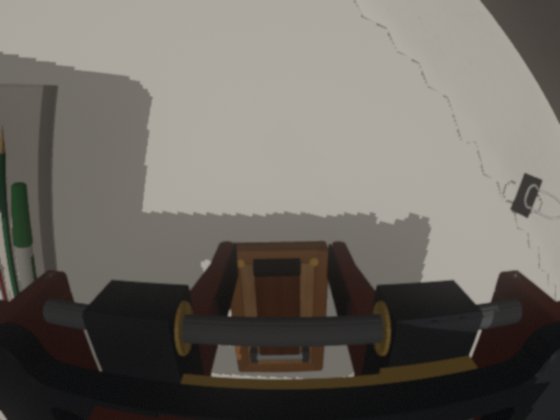

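```bash
python3 -m creep '[[[-0.003,0,-0.0055,0,0,0,0.14],[0,0,0,0,0,0,-0.3],[0,0,0,0,0,0,-1],[0,0,0,0,0,0,-1]]]' 6
python3 - <<'E'
from h import *
st();p,d=snapshot("wrist");save("w5",p)
E
```

```text
time_s: 5.95
eef_pos: [493.9, 107.8, 29.4]
ee_rot: [0.002, 0.616, 0.788, 0.002]
wrist_force: [0.2, 0.2, 0.9]
gripper_width: 26.1
t 5.95 p [493.9 107.8  29.4] x [-0.241  0.971 -0.001] y [0.971 0.241 0.005] z [ 0.005  0.    -1.   ] F [0.2 0.2 0.9] w 26.1 q [ 0.078  0.509  1.914  0.     0.713 -0.165]
```

View pics/w5.png

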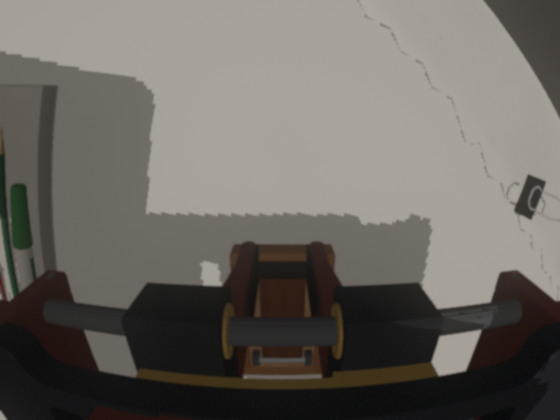

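```bash
python3 -m creep '[[[0.0003,-0.001,0.017,0,0,0,-1],[0.0003,-0.0014,0.017,0,0,0,-1],[0.001,-0.004,0.0165,0,0,0,-1],[0.0012,-0.0047,0.0165,0,0,0,-1],[0,0,0,0,0,0,-1]]]' 6
python3 - <<'E'
from h import *
st();p,d=snapshot("wrist");save("w6",p);p,d=snapshot("scene");save("s6",p[120:220,250:370].repeat(5,0).repeat(5,1))
E
```

```text
time_s: 6.62
eef_pos: [495.4, 102.6, 58.5]
ee_rot: [0.002, 0.616, 0.788, 0.002]
wrist_force: [-0.7, -0.5, 0.2]
gripper_width: 25.7
t 6.62 p [495.4 102.6  58.5] x [-0.241  0.971 -0.001] y [0.971 0.241 0.006] z [ 0.006 -0.    -1.   ] F [-0.7 -0.5  0.2] w 25.7 q [ 6.800e-02  4.590e-01  1.895e+00 -1.000e-03  7.820e-01 -1.750e-01]
```

View pics/s6.png

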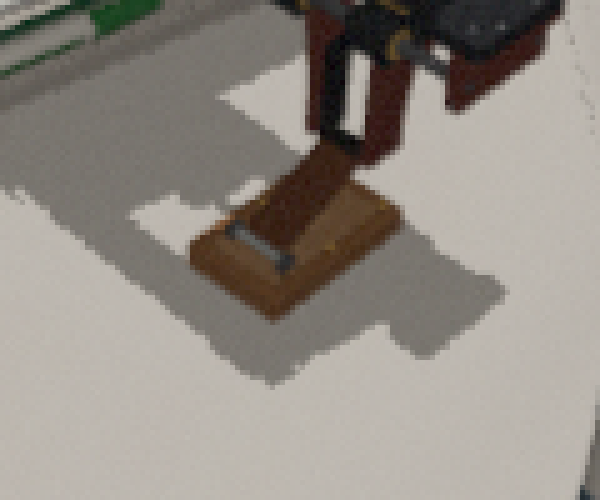

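View pics/w6.png

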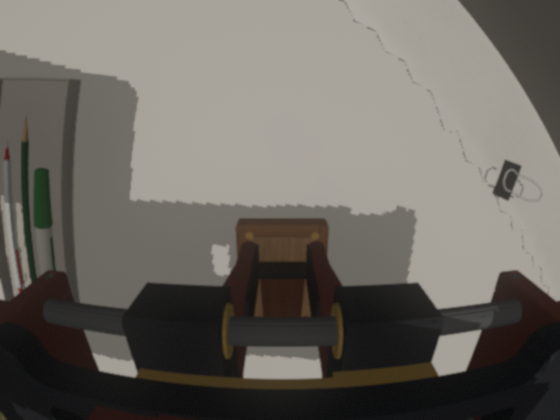

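```bash
python3 -m creep '[[[0.002,-0.008,0.014,0,0,0,-1],[0.002,-0.008,0.013,0,0,0,-1],[0.0017,-0.007,0.009,0,0,0,-1],[0.0004,-0.0016,0.002,0,0,0,-1],[0,0,0,0,0,0,-1]]]' 6
python3 - <<'E'
from h import *
st();p,d=snapshot("wrist");save("w7",p);p,d=snapshot("scene");save("s7",p[120:220,250:370].repeat(5,0).repeat(5,1))
E
```

```text
time_s: 7.35
eef_pos: [497.7, 92.4, 73.9]
ee_rot: [0.002, 0.616, 0.788, 0.002]
wrist_force: [-0.4, 0.9, -2.1]
gripper_width: 25.4
t 7.35 p [497.7  92.4  73.9] x [-0.241  0.971 -0.001] y [0.971 0.241 0.005] z [ 0.005  0.    -1.   ] F [-0.4  0.9 -2.1] w 25.4 q [ 0.047  0.434  1.882  0.     0.82  -0.196]
```

View pics/s7.png

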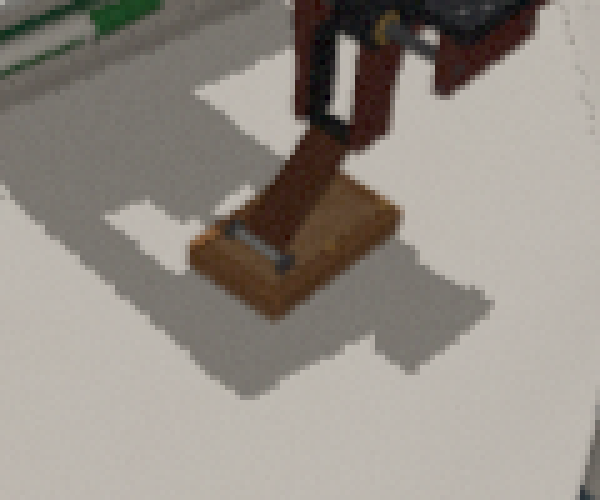

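View pics/w7.png

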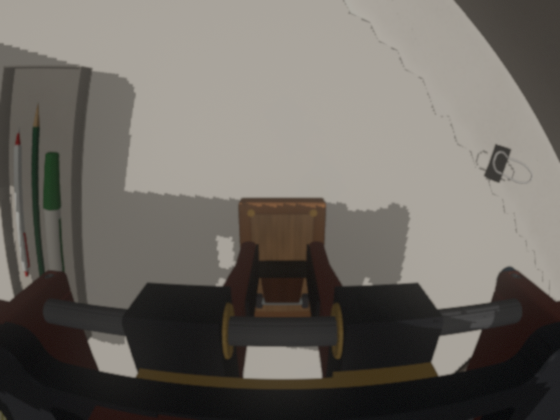

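```bash
python3 -m creep '[[[0.0012,-0.005,0.007,0,0,0,-1],[0.0006,-0.0025,0.003,0,0,0,-1],[0,0,0,0,0,0,-1]]]' 6
python3 - <<'E'
from h import *
for i in range(3):
    s=st();print(s["wrist_torque"]);p,d=snapshot("scene")
save("s8",p[120:220,250:370].repeat(5,0).repeat(5,1))
E
```

```text
time_s: 7.82
eef_pos: [497.9, 89.3, 77.6]
ee_rot: [0.001, 0.616, 0.788, 0.001]
wrist_force: [0.4, 0.3, -3.0]
gripper_width: 25.8
t 7.83 p [497.9  89.3  77.6] x [-0.241  0.97  -0.001] y [0.97  0.241 0.004] z [ 0.004  0.    -1.   ] F [ 0.4  0.3 -3. ] w 25.8 q [ 0.041  0.428  1.879  0.     0.83  -0.203]
[ 0.0688289  -0.06372908  0.02015021]
t 7.88 p [497.9  89.3  77.6] x [-0.241  0.97  -0.001] y [0.97  0.241 0.004] z [ 0.004  0.    -1.   ] F [ 0.4  0.5 -2.7] w 26.2 q [ 0.041  0.429  1.879  0.     0.83  -0.203]
[-0.0177218  -0.11842043  0.00165207]
t 7.92 p [497.9  89.4  77.6] x [-0.241  0.97  -0.001] y [0.97  0.241 0.004] z [ 0.004  0.    -1.   ] F [ 0.3  0.  -2.9] w 25.8 q [ 0.041  0.429  1.879  0.     0.83  -0.203]
[ 0.05441956 -0.10507119 -0.01445242]
```

View pics/s8.png

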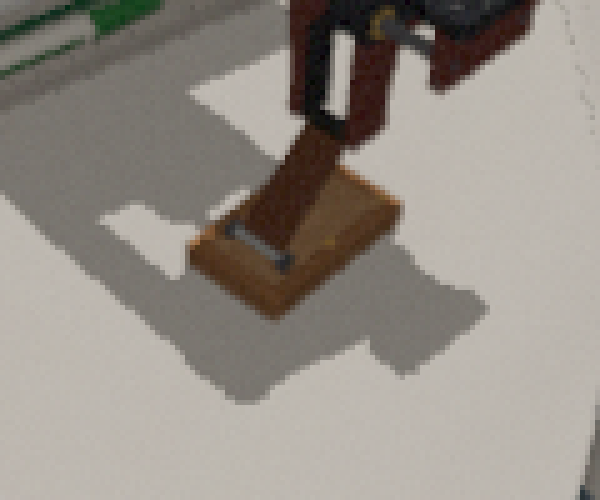

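```bash
python3 -m creep '[[[0,0.001,-0.0085,0,0,0,-1],[0,0,0,0,0,0,-1],[0,0,0,0,0,0,0.3],[0,0,0,0,0,0,1],[0,0,0.05,0,0,0,1],[0,0,0.1,0,0,0,1],[0,0,0.1,0,0,0,1],[0,0,0,0,0,0,1]]]' 6
python3 - <<'E'
from h import *
s=st()
C=get_calibration("wrist");p,d=snapshot("wrist");save("w9",p);p,d2=snapshot("scene")
T=np.array(C["extrinsics"]);T2=np.array(get_calibration("scene")["extrinsics"])
save("s9",p[120:220,250:370].repeat(5,0).repeat(5,1))
json.dump({k:np.array(v).tolist() for k,v in C.items()},open("w9.json","w"))
for l in ("leg_hinge","leg_foot","frame_foot"):
  for c,X in (("wrist",T),("scene",T2)): print(l,c,[(np.round((X@np.r_[o["xyz"],1])[:3],1).tolist(),round(o["confidence"],2)) for o in nets.tip_of(c,l)])
E
```

```text
time_s: 8.98
eef_pos: [498.0, 89.5, 176.9]
ee_rot: [0.002, 0.616, 0.788, 0.001]
wrist_force: [0.6, -0.4, -0.2]
gripper_width: 82.2
t 8.97 p [498.   89.5 176.9] x [-0.242  0.97  -0.001] y [0.97  0.242 0.004] z [ 0.004 -0.    -1.   ] F [ 0.6 -0.4 -0.2] w 82.2 q [ 4.200e-02  2.860e-01  1.783e+00 -1.000e-03  1.069e+00 -2.020e-01]
leg_hinge wrist [([510.4, 38.0, 16.4], 0.84)]
leg_hinge scene [([509.7, 36.8, 20.8], 0.61)]
leg_foot wrist [([503.5, 88.6, 67.9], 0.87)]
leg_foot scene [([501.3, 82.3, 63.8], 0.87)]
frame_foot wrist [([492.1, 110.1, 16.6], 0.73)]
frame_foot scene [([492.2, 112.9, 19.4], 0.78)]
```

View pics/s9.png

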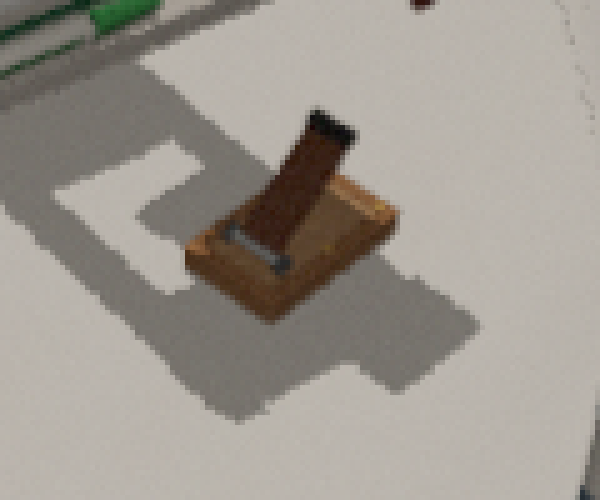

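View pics/w9.png

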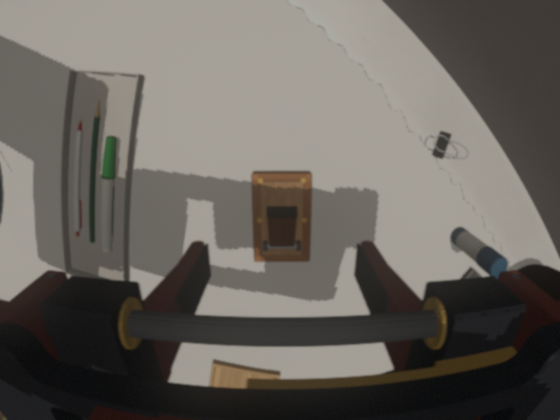

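```bash
python3 -m creep '[[[0.005,-0.02,0.01,0.0243,0.006,0,1],[0.005,-0.02,0.01,0.0243,0.006,0,1],[0,0,0,0,0,0,1]]]' && python3 -c "from h import *;st()"; python3 -m creep '[[[0.005,-0.02,0.01,0.0243,0.006,0,1],[0.005,-0.02,0.01,0.0243,0.006,0,1],[0.005,-0.02,0.01,0.0243,0.006,0,1],[0,0,0,0,0,0,1]]]' && python3 -c "from h import *;st()"
cat > kin.py <<'E'
import numpy as np,json
from scipy.spatial.transform import Rotation as R
from scipy.optimize import least_squares
def Rx(a):return R.from_rotvec([a,0,0]).as_matrix()
def Ry(a):return R.from_rotvec([0,a,0]).as_matrix()
def Rz(a):return R.from_rotvec([0,0,a]).as_matrix()
# at q=0: arm straight up; j1 z, j2 y, j3 y, j4 z(along forearm), j5 y, j6 z
def fk(q,p,s4=1,s6=1):
    a1,h,a2,dy,e,d4,d6=p
    M=Rz(q[0]);o=M@np.array([a1,dy,h])
    M=M@Ry(q[1]);o=o+M@np.array([0,0,a2])
    M=M@Ry(q[2]);o=o+M@np.array([e,0,d4])
    M=M@Rz(s4*q[3])@Ry(q[4]);
    M=M@Rz(s6*q[5]);o=o+M@np.array([0,0,d6]);return o,M
if __name__=="__main__":
    D=[json.loads(l) for l in open("log.jsonl") if l.strip()]
    for s4 in(1,-1):
      for s6 in (1,-1):
        def f(v):
            out=[]
            Rf=R.from_rotvec(v[7:10]).as_matrix()
            for d in D:
                o,M=fk(d["q"],v[:7],s4,s6);M=M@Rf
                out+=list(o-np.array(d["p"]));out+=list(100*(M-np.array(d["R"])).ravel())
            return out
        best=None
        for rz in (0,1.57,3.14,-1.57):
            z=least_squares(f,[0,300,400,70,0,400,200,0,0,rz])
            if best is None or z.cost<best.cost:best=z
        print(s4,s6,best.cost,np.sqrt(np.mean(np.square(best.fun))),best.x.round(2))
        if best.cost<2000: json.dump({"v":best.x.tolist(),"s4":s4,"s6":s6},open("kin.json","w"))
    print(len(D))
E
python3 kin.py
```

```text
time_s: 9.75
eef_pos: [498.7, 74.7, 179.8]
ee_rot: [-0.128, 0.606, 0.779, 0.098]
wrist_force: [-0.4, -1.0, -0.6]
gripper_width: 88.3
t 9.75 p [498.7  74.7 179.8] x [-0.233  0.919  0.318] y [ 0.969  0.246 -0.003] z [-0.081  0.308 -0.948] F [-0.4 -1.  -0.6] w 88.3 q [-0.204  0.341  1.747  0.308  1.219 -0.584]
time_s: 10.25
eef_pos: [502.6, 53.8, 190.5]
ee_rot: [-0.31, 0.564, 0.728, 0.237]
wrist_force: [-0.3, -0.0, 0.6]
gripper_width: 87.6
t 10.25 p [502.6  53.8 190.5] x [-0.171  0.674  0.718] y [ 0.968  0.251 -0.006] z [-0.184  0.694 -0.696] F [-0.3 -0.   0.6] w 87.6 q [-0.456  0.539  1.65   0.573  1.552 -0.9  ]
1 1 2.1022330451542464e-25 4.679557766180838e-14 [  0.   266.5  611.1   68.9  112.2  433.6  370.34  -0.    -0.     1.57]
1 -1 21848.16430816432 15.085922075786804 [  0.   266.5  611.1   68.9  112.2  433.6  370.34  -0.    -0.     1.07]
-1 1 49434.95639837663 22.692453866496898 [ 7.1530e+01  7.7300e+00  1.1230e+02  8.3510e+01 -1.7189e+02  3.5231e+02
 -8.4180e+01  3.1000e-01  0.0000e+00 -4.6900e+00]
-1 -1 63847.35140666989 25.789078641021888 [ 7.1530e+01  7.7300e+00  1.1230e+02  8.3510e+01 -1.7189e+02  3.5231e+02
 -8.4180e+01 -6.0000e-02  6.0000e-02  1.1000e+00]
16
```

```bash
cat > plan.py <<'E'
from kin import *
K=json.load(open("kin.json"));V=K["v"];Rf=R.from_rotvec(V[7:10]).as_matrix()
lo=np.array([-2.97,-1.01,.21,-.96,.2,-2.98])+.03;hi=np.array([2.97,2.36,2.38,4.11,2.71,2.98])-.03
def FK(q):
    o,M=fk(q,V[:7],1,1);return o,M@Rf
def ik(p,M,seeds=None,n=12):
    rng=np.random.default_rng(0);best=None
    S=list(seeds or [])+[rng.uniform(lo,hi) for _ in range(n)]
    sols=[]
    for s in S:
        def f(q):
            o,A=FK(q);return np.r_[(o-p)/100,(A-M).ravel()]
        z=least_squares(f,np.clip(s,lo+1e-3,hi-1e-3),bounds=(lo,hi))
        e=np.linalg.norm(z.fun)
        if e<1e-4 and not any(np.abs(z.x-t).max()<.01 for t in sols): sols.append(z.x)
    return sols
def frame_lying(c,ang):  # c: centre xy at desk; returns o,M
    u=np.array([np.cos(ang),np.sin(ang),0]);z=np.array([0,0,1.]);return np.r_[c,0.],np.c_[u,np.cross(z,u),z]
def frame_stand(tc,tang,lean=21,fx=-25,lift=0,floor=4):
    b=np.array([np.cos(tang),np.sin(tang),0]);up=np.array([0,0,1.]);a=np.radians(lean)
    x=up*np.cos(a)+b*np.sin(a);z=b*np.cos(a)-up*np.sin(a);M=np.c_[x,np.cross(z,x),z]
    foot=np.r_[tc,0]+b*fx+up*(floor+lift);return foot-M@np.array([-48,0,16]),M
def tool_in_frame(th,xg,clear=3,flip=False):
    th=np.radians(th);zt=np.array([-np.sin(th),0,-np.cos(th)]);y=np.array([0,1.,0])*(-1 if flip else 1)
    x=np.cross(y,zt);tz=clear+11*np.cos(th)+10*np.sin(th);tx=xg+11*np.sin(th)-10*np.cos(th)
    return np.array([tx,0,tz]),np.c_[x,y,zt]
LY=frame_lying([504.3,65.5],np.radians(-76));TR=([513,-208],np.radians(91.6))
E
python3 - <<'E'
from plan import *
cur=[-0.456,0.539,1.65,0.573,1.552,-0.9]
np.set_printoptions(precision=2,suppress=True)
for flip in(False,True):
  for th in (30,40,45,50,55):
    p,M=tool_in_frame(th,12,flip=flip)
    o,F=LY;A=ik(o+F@p,F@M,[cur]);
    o2,F2=frame_stand(*TR);B=ik(o2+F2@p,F2@M,[cur])
    pt=o2+F2@p;Mt=F2@M;cam=pt+Mt@np.array([79,0,-150]);body=[round((pt+Mt@np.array([sx*37.5,0,-69]))[2]) for sx in(1,-1)]
    print(flip,th,"pick",A,"place",B,"camz",cam[2].round(),"body",body,"elev",np.degrees(np.arcsin(-Mt[2,2])).round(),"wc",(pt-370*Mt[:,2]).round())
E
```

```text
False 30 pick [array([-0.34,  0.67,  1.8 ,  0.5 ,  1.04, -0.92])] place [] camz 2.0 body [30, 104] elev 9.0 wc [503. 154. 114.]
False 40 pick [array([-0.42,  0.75,  1.75,  0.58,  1.19, -1.03])] place [] camz 33.0 body [46, 117] elev 19.0 wc [503. 140. 179.]
False 45 pick [array([-0.45,  0.79,  1.72,  0.6 ,  1.26, -1.07])] place [] camz 49.0 body [54, 122] elev 24.0 wc [504. 128. 211.]
False 50 pick [array([-0.48,  0.84,  1.69,  0.63,  1.34, -1.11])] place [] camz 65.0 body [62, 128] elev 29.0 wc [504. 114. 241.]
False 55 pick [array([-0.51,  0.89,  1.65,  0.65,  1.41, -1.14])] place [] camz 81.0 body [70, 132] elev 34.0 wc [504.  98. 269.]
True 30 pick [array([-0.34,  0.67,  1.8 ,  0.5 ,  1.04,  2.22])] place [] camz 158.0 body [104, 30] elev 9.0 wc [503. 154. 114.]
True 40 pick [array([-0.42,  0.75,  1.75,  0.58,  1.19,  2.11])] place [] camz 182.0 body [117, 46] elev 19.0 wc [503. 140. 179.]
True 45 pick [array([-0.45,  0.79,  1.72,  0.6 ,  1.26,  2.07])] place [] camz 193.0 body [122, 54] elev 24.0 wc [504. 128. 211.]
True 50 pick [array([-0.48,  0.84,  1.69,  0.63,  1.34,  2.03])] place [] camz 203.0 body [128, 62] elev 29.0 wc [504. 114. 241.]
True 55 pick [array([-0.51,  0.89,  1.65,  0.65,  1.41,  2.  ])] place [] camz 212.0 body [132, 70] elev 34.0 wc [504.  98. 269.]
```

Run:
```python
import plan
from plan import *
np.set_printoptions(precision=2,suppress=True)
plan.lo=np.full(6,-4.);plan.hi=np.full(6,4.5)
W=lambda s:(s+np.pi)%(2*np.pi)-np.pi
for th in (45,60,75):
    p,M=tool_in_frame(th,12);o2,F2=frame_stand(*TR)
    for q in ik(o2+F2@p,F2@M,n=40): print(th,W(q))
```

```text
45 [ 0.12  2.48 -2.42 -1.63  1.99 -1.5 ]
45 [ 0.12  2.48 -2.42  1.51 -1.99  1.64]
45 [-2.76 -0.88 -2.42  1.86  1.1   1.73]
45 [ 0.12  0.88  1.91  1.8  -1.21 -1.95]
45 [-2.76 -2.48  1.91  1.51  2.11 -0.94]
45 [ 0.12  2.48 -2.42  1.51 -1.99  1.64]
45 [-2.76 -0.88 -2.42 -1.28 -1.1  -1.41]
45 [ 0.12  2.48 -2.42  1.51 -1.99  1.64]
45 [ 0.12  2.48 -2.42  1.51 -1.99  1.64]
45 [ 0.12  0.88  1.91 -1.34  1.21  1.19]
45 [-2.76 -2.48  1.91  1.51  2.11 -0.94]
60 [ 0.02  2.31 -2.44 -1.66  2.25 -1.73]
60 [-2.85 -2.31  1.93  1.63  2.29 -1.07]
60 [ 0.02  2.31 -2.44  1.48 -2.25  1.41]
60 [-2.85 -0.71 -2.44  1.83  0.89  1.58]
60 [-2.85 -2.31  1.93  1.63  2.29 -1.07]
60 [ 0.02  0.71  1.93  1.94 -0.98 -2.19]
60 [-2.85 -2.31  1.93  1.63  2.29 -1.07]
60 [ 0.02  2.31 -2.44  1.48 -2.25  1.41]
60 [-2.85 -0.71 -2.44 -1.31 -0.89 -1.56]
60 [ 0.02  2.31 -2.44  1.48 -2.25  1.41]
60 [ 0.02  2.31 -2.44  1.48 -2.25  1.41]
60 [ 0.02  0.71  1.93 -1.21  0.98  0.96]
60 [-2.85 -2.31  1.93  1.63  2.29 -1.07]
75 [-0.12  0.57  1.92  2.2  -0.8  -2.55]
75 [-0.12  2.17 -2.43 -1.77  2.51 -2.  ]
75 [-2.99 -2.17  1.92  1.79  2.5  -1.14]
75 [-2.99 -2.17  1.92  1.79  2.5  -1.14]
75 [-0.12  2.17 -2.43 -1.77  2.51 -2.  ]
75 [-2.99 -0.57 -2.43  1.88  0.66  1.34]
75 [-2.99 -2.17  1.92  1.79  2.5  -1.14]
75 [-2.99 -0.57 -2.43 -1.26 -0.66 -1.8 ]
75 [-2.99 -0.57 -2.43  1.88  0.66  1.34]
75 [-2.99 -2.17  1.92  1.79  2.5  -1.14]
75 [-0.12  2.17 -2.43  1.37 -2.51  1.14]
75 [-0.12  2.17 -2.43 -1.77  2.51 -2.  ]
75 [-0.12  2.17 -2.43  1.37 -2.51  1.14]
75 [-0.12  0.57  1.92 -0.95  0.8   0.59]
75 [-2.99 -2.17  1.92  1.79  2.5  -1.14]
```

Run:
```python
import plan
from plan import *
np.set_printoptions(precision=2,suppress=True)
plan.lo=np.full(6,-4.);plan.hi=np.full(6,4.5)
seed=[[0.02,0.71,1.93,-1.21,0.98,0.96]]
for th in (45,52,60,66):
  for psi in (-8,0,8):
   for lean in (21,30):
    p,M=tool_in_frame(th,12);o2,F2=frame_stand(TR[0],TR[1]+np.radians(psi),lean)
    for q in ik(o2+F2@p,F2@M,seed,n=0): print(th,psi,lean,q)
```

```text
45 -8 21 [ 0.1   0.89  1.81 -1.2   1.28  1.12]
45 -8 30 [ 0.15  1.    1.76 -1.23  1.42  1.2 ]
45 0 21 [ 0.12  0.88  1.91 -1.34  1.21  1.19]
45 0 30 [ 0.17  0.99  1.87 -1.36  1.36  1.29]
45 8 21 [ 0.12  0.87  2.02 -1.51  1.15  1.29]
45 8 30 [ 0.18  1.    1.98 -1.52  1.31  1.41]
52 -8 21 [ 0.07  0.81  1.83 -1.15  1.18  1.03]
52 -8 30 [ 0.13  0.92  1.79 -1.19  1.32  1.14]
52 0 21 [ 0.08  0.8   1.93 -1.29  1.1   1.1 ]
52 0 30 [ 0.14  0.91  1.9  -1.33  1.25  1.22]
52 8 21 [ 0.08  0.78  2.03 -1.46  1.03  1.18]
52 8 30 [ 0.15  0.91  2.01 -1.5   1.19  1.32]
60 -8 21 [ 0.02  0.73  1.84 -1.07  1.07  0.92]
60 -8 30 [ 0.09  0.83  1.82 -1.14  1.21  1.05]
60 0 21 [ 0.02  0.71  1.93 -1.21  0.98  0.96]
60 0 30 [ 0.1   0.81  1.92 -1.28  1.12  1.11]
60 8 21 [ 0.01  0.69  2.03 -1.38  0.9   1.02]
60 8 30 [ 0.1   0.8   2.02 -1.45  1.06  1.21]
66 -8 21 [-0.03  0.67  1.85 -1.    1.    0.81]
66 -8 30 [ 0.05  0.76  1.83 -1.09  1.12  0.97]
66 0 21 [-0.03  0.65  1.93 -1.12  0.9   0.83]
66 0 30 [ 0.06  0.74  1.93 -1.23  1.03  1.02]
66 8 21 [-0.04  0.63  2.02 -1.28  0.81  0.87]
66 8 30 [ 0.06  0.73  2.03 -1.4   0.95  1.09]
```

Run:
```python
from plan import *
np.set_printoptions(precision=2,suppress=True)
for th in (45,):
 for flip in (False,True):
  for al in (-30,0,30,60,90,120):
   for pos in ([520,-60],[600,-60]):
    p,M=tool_in_frame(th,12,flip=flip);o2,F2=frame_stand(pos,np.radians(al+180),21,fx=0,floor=0)
    for q in ik(o2+F2@p,F2@M,[[-.8,.7,1.8,.8,1.2,-.9],[-.3,.7,1.8,.1,1,0],[-.8,.7,1.8,1.5,1.2,-2],[-.8,.7,1.8,1.5,1.2,2]],n=6): print(flip,al,pos,q,"wc",(o2+F2@p-370*(F2@M)[:,2]).round())
```

```text
False 30 [600, -60] [-0.88  0.91  2.24  1.74  1.15  1.56] wc [ 287. -241.  207.]
False 60 [520, -60] [-0.97  0.88  1.94  1.02  1.3   1.86] wc [ 339. -373.  207.]
False 60 [600, -60] [-0.85  0.9   1.81  1.1   1.32  1.99] wc [ 419. -373.  207.]
False 90 [520, -60] [-0.78  0.95  1.55  0.7   1.63  2.01] wc [ 520. -421.  207.]
False 90 [600, -60] [-0.71  1.    1.39  0.77  1.68  2.13] wc [ 600. -421.  207.]
False 120 [520, -60] [-0.58  1.05  1.22  0.46  1.94  1.95] wc [ 701. -373.  207.]
False 120 [600, -60] [-0.53  1.13  0.99  0.54  2.05  2.07] wc [ 781. -373.  207.]
True 30 [600, -60] [-0.88  0.91  2.24  1.74  1.15 -1.58] wc [ 287. -241.  207.]
True 60 [520, -60] [-0.97  0.88  1.94  1.02  1.3  -1.28] wc [ 339. -373.  207.]
True 60 [600, -60] [-0.85  0.9   1.81  1.1   1.32 -1.15] wc [ 419. -373.  207.]
True 90 [520, -60] [-0.78  0.95  1.55  0.7   1.63 -1.13] wc [ 520. -421.  207.]
True 90 [600, -60] [-0.71  1.    1.39  0.77  1.68 -1.02] wc [ 600. -421.  207.]
True 120 [520, -60] [-0.58  1.05  1.22  0.46  1.94 -1.19] wc [ 701. -373.  207.]
True 120 [600, -60] [-0.53  1.13  0.99  0.54  2.05 -1.07] wc [ 781. -373.  207.]
```

Run:
```python
from h import *
C=json.load(open("w9.json"));b=cv2.imread("pics/w9.png")
cv2.imwrite("pics/w9z.png",cv2.resize(b[160:275,235:330],None,fx=5,fy=5,interpolation=cv2.INTER_CUBIC))
```

```text
(no output)
```

View pics/w9z.png

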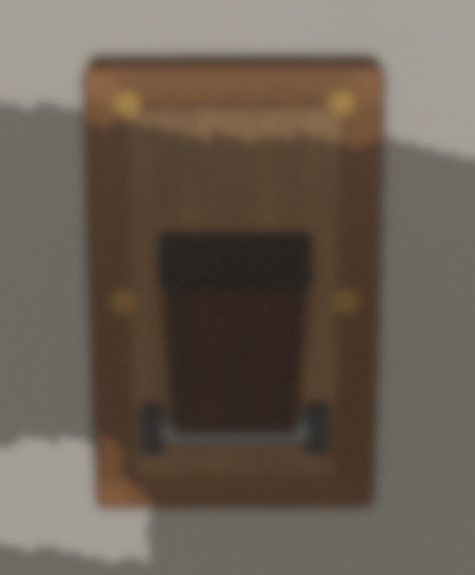

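Run:
```python
from h import *
C=json.load(open("w9.json"))
P=plane(C,[[252,173.8],[311.6,173.8],[310,261],[254.4,261]],16,True)[:,:2]
print(P.round(1),P.mean(0));a=(P[2]+P[3]-P[0]-P[1])/2;b=(P[1]+P[2]-P[0]-P[3])/2
print(np.hypot(*a),np.hypot(*b),np.degrees(np.arctan2(a[1],a[0])),np.degrees(np.arctan2(b[1],b[0])))
from plan import *
p,M=tool_in_frame(45,12);o,F=frame_lying(P.mean(0),np.radians(-76));print("pick",o+F@p,(F@M).round(3))
D=F@M;s=st();A=Rq(s["ee_rot"]).as_matrix();print("shift",(o+F@p-s["eef_pos"]).round(1),"rot/2pi",(R.from_matrix(D@A.T).as_rotvec()/2/np.pi).round(4))
```

```text
[[466.  101.8]
 [522.5 115.9]
 [546.1  25.1]
 [488.7  10.8]] [505.82022694  63.4038861 ]
93.81252639189314 58.70784061919672 -75.70206540984788 13.96328564657884
pick [508.8943543  51.0742347  17.8492424] [[-0.171  0.97  -0.171]
 [ 0.686  0.242  0.686]
 [ 0.707  0.    -0.707]]
t 10.25 p [502.6  53.8 190.5] x [-0.171  0.674  0.718] y [ 0.968  0.251 -0.006] z [-0.184  0.694 -0.696] F [-0.3 -0.   0.6] w 87.6 q [-0.456  0.539  1.65   0.573  1.552 -0.9  ]
shift [   6.3   -2.7 -172.7] rot/2pi [-0.0023 -0.0015 -0.0015]
```

```bash
python3 -m creep '[[[0.004,0,-0.07,-0.0012,-0.0008,-0.0008,1],[0.004,0,-0.07,-0.0012,-0.0008,-0.0008,1],[0.004,0,-0.07,0,0,0,1],[0.003,0,-0.07,0,0,0,1],[0,0,-0.04,0,0,0,1],[0,0,0,0,0,0,1]]]' && python3 -c "from h import *;st()"
```

```text
time_s: 11.0
eef_pos: [505.3, 61.9, 60.3]
ee_rot: [-0.296, 0.568, 0.734, 0.224]
wrist_force: [-0.1, -0.6, -0.0]
gripper_width: 87.8
t 11.0 p [505.3  61.9  60.3] x [-0.179  0.701  0.69 ] y [ 0.967  0.254 -0.007] z [-0.18   0.666 -0.724] F [-0.1 -0.6 -0. ] w 87.8 q [-0.428  0.71   1.719  0.583  1.307 -1.012]
```

```bash
python3 -m creep '[[[0.004,-0.013,-0.04,0.0025,0,0.001,1],[0.004,-0.012,-0.03,0.0015,0,0.001,1],[0,0,0,0,0,0,1]]]'
python3 - <<'E'
from h import *
st();p,d=snapshot("wrist");save("w10",p)
E
```

```text
time_s: 11.38
eef_pos: [509.7, 51.1, 31.8]
ee_rot: [-0.304, 0.559, 0.736, 0.232]
wrist_force: [-0.1, 0.4, 0.5]
gripper_width: 88.1
t 11.38 p [509.7  51.1  31.8] x [-0.191  0.682  0.706] y [0.964 0.267 0.002] z [-0.187  0.681 -0.708] F [-0.1  0.4  0.5] w 88.1 q [-0.447  0.774  1.696  0.586  1.301 -1.065]
```

View pics/w10.png

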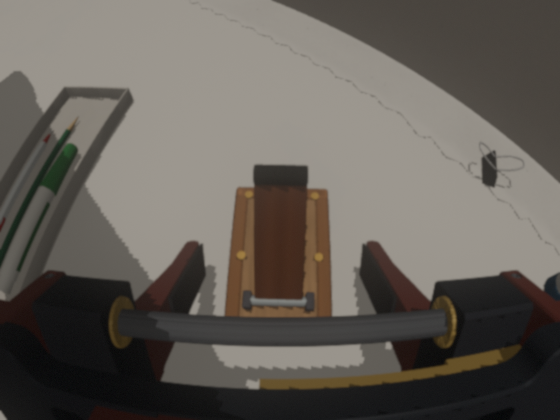

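```bash
python3 -m creep '[[[-0.001,0.001,-0.02,0,0,-0.003,1],[-0.001,0.002,-0.013,0,0,0,1],[0,0,0,0,0,0,1]]]'
python3 - <<'E'
from h import *
st()
E
```

```text
time_s: 11.8
eef_pos: [508.8, 52.2, 18.5]
ee_rot: [-0.301, 0.567, 0.73, 0.235]
wrist_force: [0.5, 0.3, 0.1]
gripper_width: 87.9
t 11.8 p [508.8  52.2  18.5] x [-0.177  0.686  0.706] y [0.969 0.247 0.002] z [-0.173  0.685 -0.708] F [0.5 0.3 0.1] w 87.9 q [-0.452  0.792  1.711  0.602  1.268 -1.076]
```

```bash
python3 -m creep '[[[0,0,0,0,0,0,0.3],[0,0,0,0,0,0,0.2],[0,0,0,0,0,0,-1],[0,0,0,0,0,0,-1]]]' 35
python3 - <<'E'
from h import *
st();p,d=snapshot("wrist");save("w11",p)
E
```

```text
time_s: 12.3
eef_pos: [508.8, 52.3, 18.9]
ee_rot: [-0.301, 0.566, 0.73, 0.235]
wrist_force: [-0.7, -0.3, -0.7]
gripper_width: 59.7
t 12.3 p [508.8  52.3  18.9] x [-0.177  0.686  0.706] y [0.969 0.248 0.003] z [-0.173  0.684 -0.708] F [-0.7 -0.3 -0.7] w 59.7 q [-0.451  0.791  1.711  0.602  1.269 -1.076]
```

View pics/w11.png

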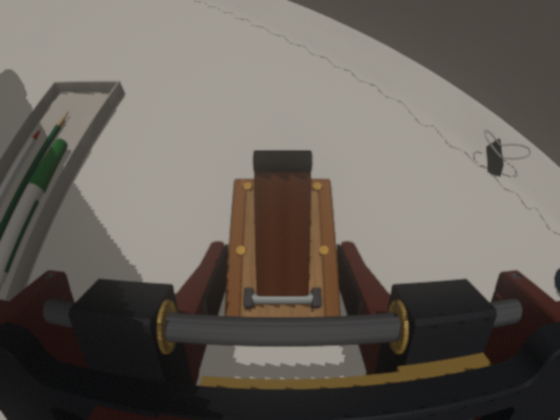

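```bash
python3 -m creep '[[[0,0,0.03,0,0,0,-1],[0,0,0.06,0,0,0,-1],[0,0,0.08,0,0,0,-1],[0,0,0.09,0,0,0,-1],[0,0,0.08,0,0,0,-1],[0,0,0,0,0,0,-1]]]' 35
python3 - <<'E'
from h import *
s=st();p,d=snapshot("wrist");save("w12",p);p,d=snapshot("scene");save("s12",p[80:220,200:400].repeat(4,0).repeat(4,1))
from plan import *
# relative pose frame->tool as gripped
o,F=frame_lying([505.3,64.5],np.radians(-76));
P=np.array([508.8,52.3,18.9]);A=np.c_[[-.177,.686,.706],[.969,.248,.003],[-.173,.684,-.708]]
print("tool in frame",F.T@(P-o));np.savez("grip.npz",p=F.T@(P-o),M=F.T@A);print((F.T@A).round(3))
E
```

```text
time_s: 13.1
eef_pos: [508.6, 51.2, 159.5]
ee_rot: [-0.299, 0.567, 0.731, 0.234]
wrist_force: [-0.3, -0.2, -3.6]
gripper_width: 59.3
t 13.1 p [508.6  51.2 159.5] x [-0.178  0.69   0.702] y [0.969 0.248 0.003] z [-0.172  0.681 -0.712] F [-0.3 -0.2 -3.6] w 59.3 q [-0.451  0.574  1.665  0.57   1.484 -0.927]
tool in frame [12.6843345   0.44458792 18.9       ]
[[-0.708 -0.006 -0.706]
 [-0.006  1.    -0.002]
 [ 0.706  0.003 -0.708]]
```

View pics/w12.png

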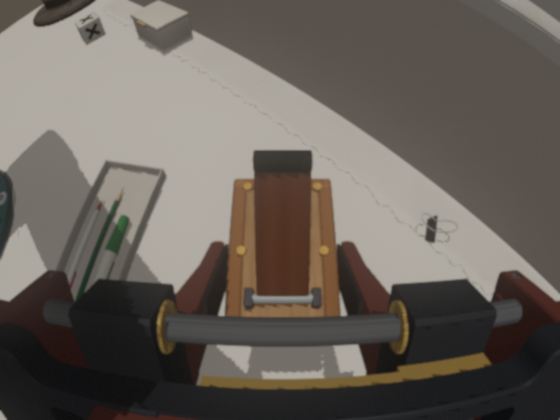

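View pics/s12.png

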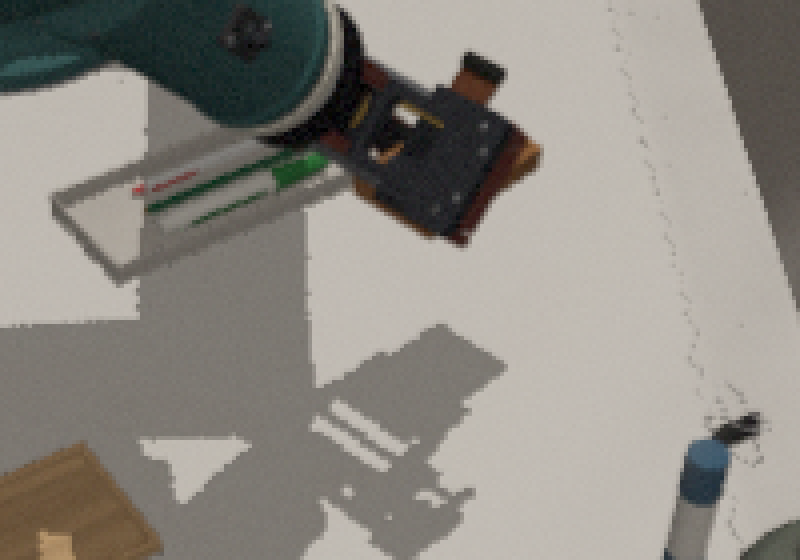

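```bash
cat > path.py <<'E'
from plan import *
np.set_printoptions(precision=3,suppress=True)
G=np.load("grip.npz")
def stand_tool(pos,al,lean=21,lift=0,floor=0,fx=0):
    o2,F2=frame_stand(pos,np.radians(al+180),lean,fx=fx,floor=floor,lift=lift)
    return o2+F2@G["p"],F2@G["M"]
def corners(P,Rt):
    F=Rt@G["M"].T;o=P-F@G["p"]
    pts=np.array([[sx*48,sy*30,z] for sx in(-1,1) for sy in (-1,1) for z in (0,16)]+[[-26,13,67],[-26,-13,67]])
    body=np.array([[sx*37.5,sy*89,-69] for sx in (-1,1) for sy in (-1,1)])
    return min((o+pts@F.T)[:,2].min(),(P+body@Rt.T)[:,2].min())
E
python3 - <<'E'
from path import *
P0=np.array([508.6,51.2,159.5]);A0=R.from_quat([.567,.731,.234,-.299])
q0=[-0.451,0.574,1.665,0.57,1.484,-0.927]
for al in (60,80,95):
    P1,M1=stand_tool([520,-40],al,lift=70);rv=(R.from_matrix(M1)*A0.inv()).as_rotvec()
    if al: 
        an=np.linalg.norm(rv)
        alts=[rv,rv/an*(an-2*np.pi)]
    for k,v in enumerate(alts):
        print(al,k,"deg",np.degrees(np.linalg.norm(v)),"axis",v/np.linalg.norm(v))
        if np.linalg.norm(v)>4: continue
        q=q0
        for t in np.linspace(0,1,9):
            P=P0+(P1-P0)*t;M=(R.from_rotvec(v*t)*A0).as_matrix()
            s=ik(P,M,[q],0)
            if not s: print(t,"none");break
            q=s[0];print(round(t,2),q,P.round(),"minz",corners(P,M).round())
E
```

```text
60 0 deg 155.40426773453441 axis [-0.117 -0.834  0.539]
0.0 [-0.452  0.574  1.665  0.57   1.485 -0.928] [509.  51. 160.] minz 140.0
0.12 [-0.469  0.511  1.731  0.565  1.366 -1.258] [508.  37. 155.] minz 121.0
0.25 [-0.506  0.458  1.814  0.598  1.243 -1.627] [508.  23. 151.] minz 103.0
0.38 [-0.565  0.425  1.902  0.679  1.137 -2.052] [508.   9. 147.] minz 88.0
0.5 [-0.646  0.425  1.983  0.799  1.073 -2.535] [508.  -5. 143.] minz 76.0
0.625 none
60 1 deg 204.59573226546559 axis [ 0.117  0.834 -0.539]
0.0 [-0.452  0.574  1.665  0.57   1.485 -0.928] [509.  51. 160.] minz 140.0
0.12 [-0.498  0.681  1.592  0.593  1.628 -0.56 ] [508.  37. 155.] minz 124.0
0.25 [-0.559  0.776  1.561  0.647  1.728 -0.207] [508.  23. 151.] minz 101.0
0.38 [-0.632  0.849  1.574  0.718  1.775  0.14 ] [508.   9. 147.] minz 79.0
0.5 [-0.712  0.894  1.628  0.795  1.768  0.482] [508.  -5. 143.] minz 71.0
0.62 [-0.795  0.906  1.713  0.87   1.71   0.822] [508. -19. 138.] minz 57.0
0.75 [-0.871  0.884  1.815  0.937  1.613  1.167] [508. -33. 134.] minz 62.0
0.88 [-0.928  0.827  1.914  0.993  1.487  1.533] [508. -47. 130
[... 1761 characters left out ...]
6  0.812 -0.567]
0.0 [-0.452  0.574  1.665  0.57   1.485 -0.928] [509.  51. 160.] minz 140.0
0.12 [-0.458  0.63   1.596  0.537  1.572 -0.527] [510.  37. 155.] minz 127.0
0.25 [-0.476  0.691  1.535  0.527  1.658 -0.144] [512.  22. 151.] minz 112.0
0.38 [-0.506  0.75   1.49   0.536  1.731  0.229] [514.   8. 147.] minz 98.0
0.5 [-0.544  0.801  1.464  0.56   1.783  0.596] [515.  -7. 143.] minz 86.0
0.62 [-0.59   0.839  1.457  0.593  1.81   0.961] [517. -21. 138.] minz 77.0
0.75 [-0.639  0.861  1.469  0.629  1.809  1.326] [518. -36. 134.] minz 70.0
0.88 [-0.688  0.866  1.495  0.662  1.783  1.692] [520. -50. 130.] minz 67.0
1.0 [-0.732  0.855  1.528  0.687  1.736  2.061] [522. -64. 126.] minz 70.0
```

```bash
python3 -m creep '[[[0.0008,-0.0144,-0.0042,-0.0008,0.0223,-0.0151,-1],[0.0008,-0.0144,-0.0042,-0.0008,0.0223,-0.0151,-1],[0.0008,-0.0144,-0.0042,-0.0008,0.0223,-0.0151,-1],[0.0008,-0.0144,-0.0042,-0.0008,0.0223,-0.0151,-1],[0.0008,-0.0144,-0.0042,-0.0008,0.0223,-0.0151,-1],[0.0008,-0.0144,-0.0042,-0.0008,0.0223,-0.0151,-1],[0.0008,-0.0144,-0.0042,-0.0008,0.0223,-0.0151,-1],[0.0008,-0.0144,-0.0042,-0.0008,0.0223,-0.0151,-1],[0.0008,-0.0144,-0.0042,-0.0008,0.0223,-0.0151,-1],[0.0008,-0.0144,-0.0042,-0.0008,0.0223,-0.0151,-1],[0,0,0,0,0,0,-1]]]' 35
cat > tgt.py <<'E'
import sys
from h import *
from path import *
def go(al,lift,pos=[520,-40],lean=21):
    s=st();P1,M1=stand_tool(pos,al,lift=lift,lean=lean);A=Rq(s["ee_rot"])
    v=(R.from_matrix(M1)*A.inv()).as_rotvec();print("shift/400",(P1-s["eef_pos"])/400,"rot/2pi",v/2/np.pi,"deg",np.degrees(np.linalg.norm(v)))
    F=A.as_matrix()@G["M"].T;print("frame x",F[:,0],"z",F[:,2],"foot",s["eef_pos"]+F@(np.array([-48,0,16])-G["p"]),"legfoot",s["eef_pos"]+F@(np.array([-26.3,0,61.8])-G["p"]))
if __name__=="__main__": go(*map(float,sys.argv[1:3]))
E
python3 tgt.py 80 70
```

```text
time_s: 14.58
eef_pos: [504.5, -5.2, 120.3]
ee_rot: [-0.549, 0.829, 0.032, -0.105]
wrist_force: [-0.5, 0.2, -3.8]
gripper_width: 59.7
t 14.57 p [504.5  -5.2 120.3] x [ 0.976  0.168 -0.138] y [-0.061 -0.396 -0.916] z [-0.209  0.903 -0.376] F [-0.5  0.2 -3.8] w 59.7 q [-0.631  0.872  1.548  0.664  1.752  0.604]
shift/400 [ 0.027 -0.147  0.013] rot/2pi [-0.01   0.212 -0.143] deg 92.1411189388897
frame x [-0.544 -0.753  0.369] z [ 0.837 -0.522  0.166] foot [535.088  42.167  97.855] legfoot [561.6     1.923 113.473]
```

```bash
python3 -m creep '[[[0.0027,-0.0147,0.003,-0.001,0.0212,-0.0143,-1],[0.0027,-0.0147,0.003,-0.001,0.0212,-0.0143,-1],[0.0027,-0.0147,0.003,-0.001,0.0212,-0.0143,-1],[0.0027,-0.0147,0.003,-0.001,0.0212,-0.0143,-1],[0.0027,-0.0147,0.003,-0.001,0.0212,-0.0143,-1],[0.0027,-0.0147,0.003,-0.001,0.0212,-0.0143,-1],[0.0027,-0.0147,0.003,-0.001,0.0212,-0.0143,-1],[0.0027,-0.0147,0.003,-0.001,0.0212,-0.0143,-1],[0.0027,-0.0147,0.003,-0.001,0.0212,-0.0143,-1],[0.0027,-0.0147,0.003,-0.001,0.0212,-0.0143,-1],[0,0,0,0,0,0,-1]]]' 35 && python3 tgt.py 80 10; python3 -c "
from h import *
p,d=snapshot('scene');save('s13',p[80:260,150:390].repeat(3,0).repeat(3,1));p,d=snapshot('wrist');save('w13',p)"
```

```text
time_s: 15.95
eef_pos: [515.1, -60.5, 124.0]
ee_rot: [0.414, -0.539, 0.646, 0.348]
wrist_force: [0.4, 0.2, -3.5]
gripper_width: 59.6
t 15.95 p [515.1 -60.5 124. ] x [-0.076 -0.408 -0.91 ] y [-0.984  0.176  0.004] z [ 0.159  0.896 -0.415] F [ 0.4  0.2 -3.5] w 59.6 q [-0.825  0.793  1.724  0.811  1.555  2.059]
shift/400 [ 0.    -0.009 -0.146] rot/2pi [ 0.001 -0.002  0.   ] deg 0.878817448029643
frame x [-0.052 -0.344  0.937] z [-0.169 -0.922 -0.348] foot [519.192 -37.024  68.079] legfoot [510.317 -86.708  72.467]
```

View pics/s13.png

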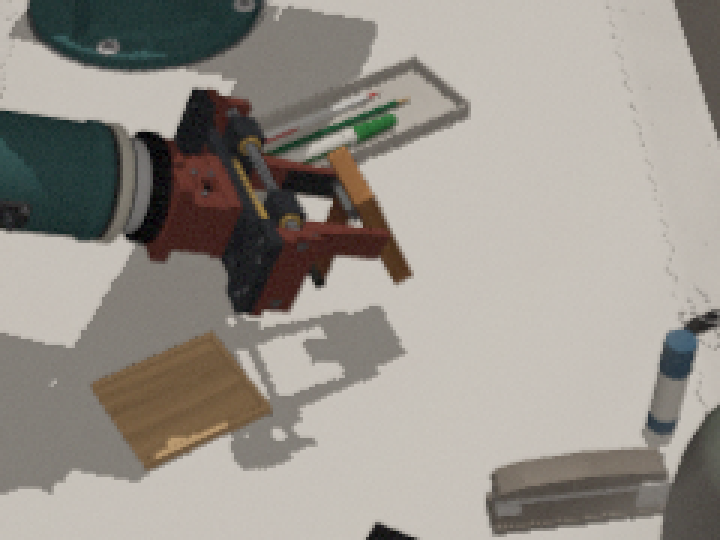

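View pics/w13.png

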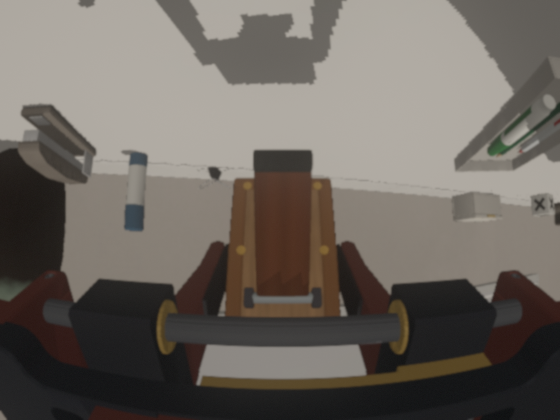

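```bash
python3 -m creep '[[[0,-0.002,-0.04,0,0,0,-1],[0,-0.002,-0.04,0,0,0,-1],[0,-0.002,-0.04,0,0,0,-1],[0,0,-0.025,0,0,0,-1],[0,0,0,0,0,0,-1]]]' 35 && python3 tgt.py 80 0
```

```text
time_s: 16.68
eef_pos: [515.0, -61.9, 59.2]
ee_rot: [0.414, -0.541, 0.643, 0.349]
wrist_force: [0.2, 0.3, -3.2]
gripper_width: 59.2
t 16.68 p [515.  -61.9  59.2] x [-0.071 -0.407 -0.911] y [-0.985  0.171  0.001] z [ 0.155  0.897 -0.413] F [ 0.2  0.3 -3.2] w 59.2 q [-0.826  0.905  1.714  0.811  1.489  1.98 ]
shift/400 [ 0.001 -0.005 -0.009] rot/2pi [ 0.001 -0.001 -0.   ] deg 0.6672153303903693
frame x [-0.053 -0.346  0.937] z [-0.163 -0.922 -0.35 ] foot [519.133 -38.326   3.411] legfoot [510.507 -88.063   7.69 ]
```

```bash
python3 -m creep '[[[0,0,-0.006,0,0,0,-1],[0,0,0,0,0,0,-1]]]' 35 && python3 tgt.py 80 0; python3 -m creep '[[[0,0,-0.003,0,0,0,-1],[0,0,0,0,0,0,-1]]]' 35
```

```text
time_s: 16.92
eef_pos: [515.1, -62.0, 57.1]
ee_rot: [0.415, -0.541, 0.643, 0.349]
wrist_force: [0.0, -0.9, -3.0]
gripper_width: 59.5
t 16.93 p [515.1 -62.   57.1] x [-0.071 -0.407 -0.911] y [-0.985  0.171  0.   ] z [ 0.156  0.897 -0.413] F [ 0.  -0.9 -3. ] w 59.5 q [-0.826  0.909  1.713  0.812  1.487  1.978]
shift/400 [ 0.    -0.005 -0.004] rot/2pi [ 0.001 -0.001 -0.   ] deg 0.6376496529500842
frame x [-0.053 -0.346  0.937] z [-0.163 -0.922 -0.351] foot [519.288 -38.361   1.242] legfoot [510.658 -88.098   5.504]
time_s: 17.18
eef_pos: [515.4, -62.1, 56.4]
ee_rot: [0.415, -0.541, 0.643, 0.348]
wrist_force: [-0.4, 0.6, -3.6]
gripper_width: 59.5
```

```bash
python3 -m creep '[[[0,0,-0.004,0,0,0,-1],[0,0,0,0,0,0,-1]]]' 35 ; python3 -m creep '[[[0,0,-0.004,0,0,0,-1],[0,0,0,0,0,0,-1]]]' 35
```

```text
time_s: 17.42
eef_pos: [515.5, -62.2, 55.1]
ee_rot: [0.415, -0.542, 0.643, 0.348]
wrist_force: [-0.5, -0.3, -3.4]
gripper_width: 59.4
time_s: 17.68
eef_pos: [515.5, -62.1, 54.9]
ee_rot: [0.416, -0.541, 0.642, 0.349]
wrist_force: [-0.2, -0.9, -2.6]
gripper_width: 59.7
```

```bash
python3 -m creep '[[[0,0,-0.004,0,0,0,-1],[0,0,0,0,0,0,-1]]]' 35; python3 -c "
from h import *
p,d=snapshot('scene');save('s14',p[90:240,200:380].repeat(4,0).repeat(4,1))
p,d=snapshot('top');save('t14',p[180:300,180:380].repeat(4,0).repeat(4,1))"
```

```text
time_s: 17.92
eef_pos: [515.6, -62.1, 54.8]
ee_rot: [0.417, -0.541, 0.642, 0.349]
wrist_force: [-0.1, -1.3, -2.2]
gripper_width: 59.9
```

View pics/s14.png

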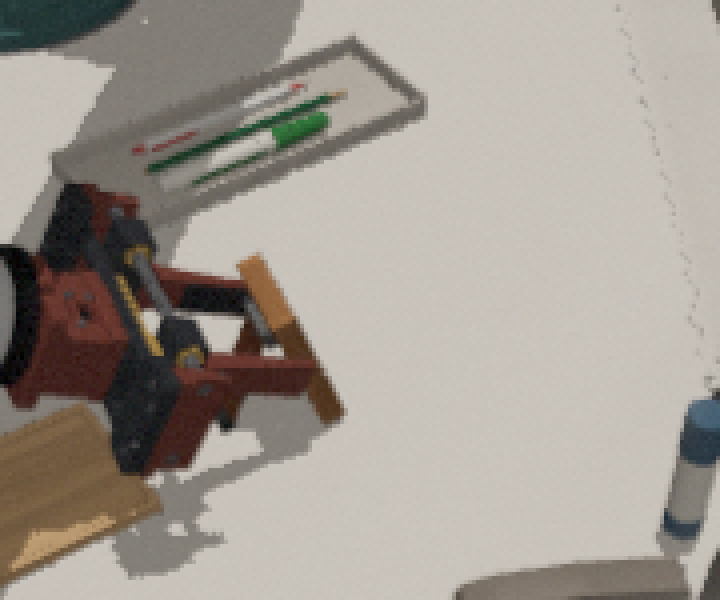

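```bash
python3 -m creep '[[[0,0,0,0,0,0,0.42],[0,0,0,0,0,0,0.7],[0,0,0,0,0,0,1],[0,0,0,0,0,0,1]]]' 35; python3 -c "
from h import *
st()
p,d=snapshot('scene');save('s15',p[90:240,200:380].repeat(4,0).repeat(4,1));p,d=snapshot('wrist');save('w15',p)"
```

```text
time_s: 18.52
eef_pos: [515.5, -61.2, 54.5]
ee_rot: [0.417, -0.541, 0.642, 0.35]
wrist_force: [0.2, -0.8, -0.7]
gripper_width: 86.8
t 18.52 p [515.5 -61.2  54.5] x [-0.068 -0.402 -0.913] y [-0.985  0.171 -0.002] z [ 0.157  0.899 -0.408] F [ 0.2 -0.8 -0.7] w 86.8 q [-0.826  0.916  1.712  0.815  1.488  1.971]
```

View pics/s15.png

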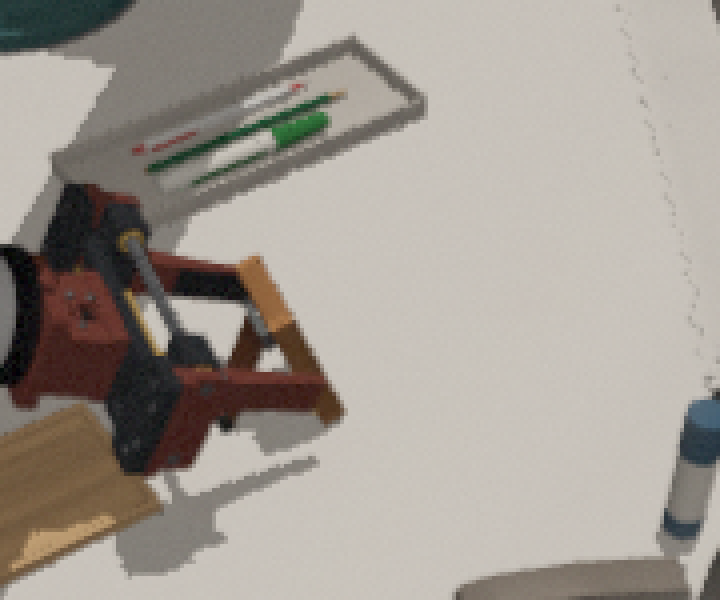

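View pics/w15.png

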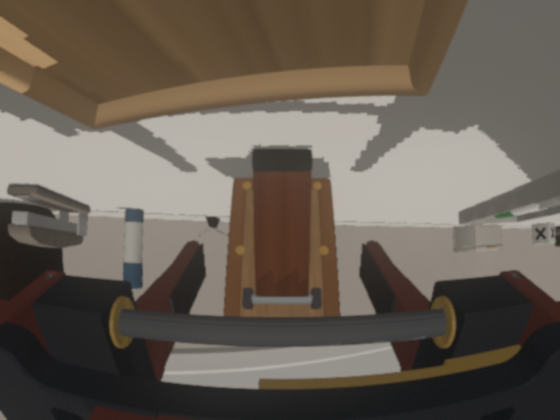

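```bash
python3 -m creep '[[[-0.0118,-0.0674,0.0305,0,0,0,1],[-0.0118,-0.0674,0.0305,0,0,0,1],[-0.0118,-0.0674,0.0305,0,0,0,1],[-0.0118,-0.0674,0.0305,0,0,0,1],[0,0,0.03,0,0,0,1],[0,0,0,0,0,0,1]]]' 10
python3 - <<'E'
from h import *
s=st()
T=np.array(get_calibration("scene")["extrinsics"]);p,d=snapshot("scene");save("s16",p[90:240,200:380].repeat(4,0).repeat(4,1))
T2=np.array(get_calibration("top")["extrinsics"]);p,d=snapshot("top");save("t16",p[180:300,180:380].repeat(4,0).repeat(4,1))
for l in ("photo_frame","leg_hinge","leg_foot","frame_foot"):
  for c,X in (("top",T2),("scene",T)): print(l,c,[(np.round((X@np.r_[o["xyz"],1])[:3],1).tolist(),round(o["confidence"],2)) for o in nets.tip_of(c,l)])
E
```

```text
time_s: 19.38
eef_pos: [495.2, -170.1, 117.2]
ee_rot: [0.416, -0.54, 0.641, 0.351]
wrist_force: [-0.9, 0.0, -1.6]
gripper_width: 88.0
t 19.38 p [ 495.2 -170.1  117.2] x [-0.069 -0.4   -0.914] y [-0.985  0.17   0.001] z [ 0.155  0.9   -0.406] F [-0.9  0.  -1.6] w 88.0 q [-0.959  0.856  1.564  0.707  1.694  2.06 ]
photo_frame top []
photo_frame scene [([518.6, -42.6, 51.2], 0.69)]
leg_hinge top [([514.4, -66.9, 66.2], 0.91)]
leg_hinge scene [([515.4, -69.0, 66.5], 0.96)]
leg_foot top [([513.1, -89.9, 0.9], 0.61)]
leg_foot scene [([509.9, -93.4, 4.5], 0.46)]
frame_foot top [([520.5, -37.0, 0.3], 0.79)]
frame_foot scene [([516.1, -34.9, 2.3], 0.78)]
```

View pics/s16.png

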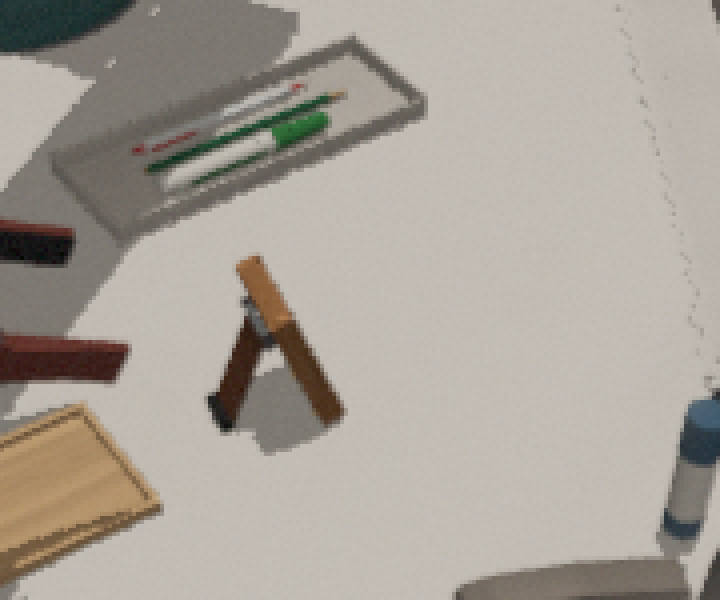

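View pics/t16.png

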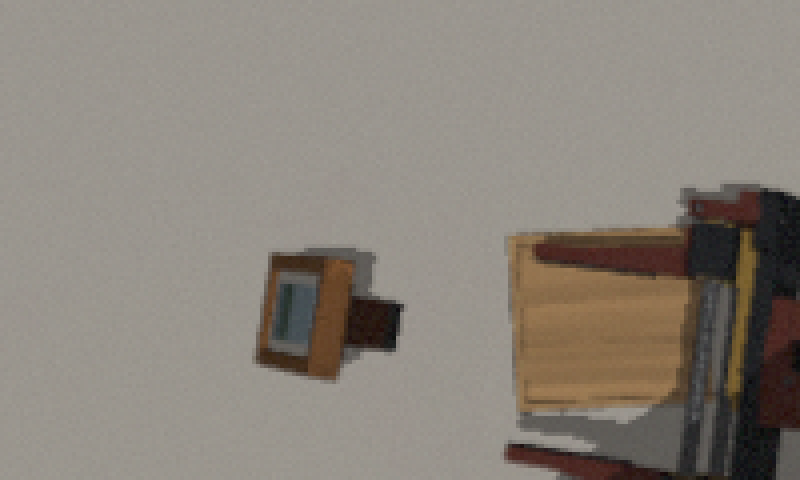

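```bash
cat > reg.py <<'E'
from h import *
from path import *
# standing frame on desk
o2,F2=frame_stand([518.8,-38],np.radians(260),21,fx=0,floor=0)
gp=o2+F2@np.array([30,0,8.]);print("frame o",o2,"top back",o2+F2@[48,0,16],"top front",o2+F2@[48,0,0],"grip pt",gp)
phi=np.radians(80);M=np.c_[[np.cos(phi),np.sin(phi),0],[np.sin(phi),-np.cos(phi),0],[0,0,-1]]
s=st();A=Rq(s["ee_rot"])
def rot(M): return (R.from_matrix(M)*A.inv()).as_rotvec()/2/np.pi
if __name__=="__main__":
    P1=np.r_[gp[:2],180];v=rot(M);n=np.linalg.norm(v);print(P1,(P1-s["eef_pos"])/400,v,n*360)
    for w in (v,v/n*(n-1)):
        q=s["joint_positions"]
        for t in np.linspace(0,1,9):
            Q=ik(s["eef_pos"]+(P1-s["eef_pos"])*t,(R.from_rotvec(w*2*np.pi*t)*A).as_matrix(),[q],0)
            if not Q: print(t,"none");break
            q=Q[0];print(t,q)
E
python3 reg.py
```

```text
frame o [518.407 -40.23   50.546] top back [512.826 -71.881  89.624] top front [515.42  -57.17   95.358] grip pt [515.243 -58.173  75.686]
t 19.88 p [ 495.1 -170.4  116.4] x [-0.07  -0.4   -0.914] y [-0.986  0.17   0.001] z [ 0.154  0.901 -0.406] F [-0.6  0.   0.3] w 87.7 q [-0.959  0.857  1.563  0.706  1.694  2.06 ]
[515.243 -58.173 180.   ] [0.05  0.281 0.159] [-0.046 -0.268  0.419] 179.84505770794587
0.0 [-0.959  0.857  1.563  0.706  1.694  2.06 ]
0.125 [-0.854  0.872  1.444  0.601  1.809  1.818]
0.25 [-0.744  0.859  1.359  0.486  1.874  1.557]
0.375 [-0.635  0.817  1.317  0.364  1.881  1.283]
0.5 [-0.529  0.747  1.324  0.247  1.825  1.007]
0.625 [-0.432  0.653  1.378  0.144  1.709  0.739]
0.75 [-0.347  0.542  1.474  0.064  1.541  0.48 ]
0.875 [-0.282  0.421  1.602  0.012  1.331  0.219]
1.0 [-0.246  0.301  1.75  -0.     1.091 -0.071]
0.0 [-0.959  0.857  1.563  0.706  1.694  2.06 ]
0.125 [-1.019  0.778  1.749  0.83   1.522  2.296]
0.25 [-1.05   0.671  1.937  0.959  1.325  2.531]
0.375 [-1.026  0.536  2.098  1.09   1.111  2.808]
0.5 none
```

```bash
python3 -m creep '[[[0.0028,0.006,0.06,-0.0026,-0.0149,0.0233,1],[0.0028,0.006,0.06,-0.0026,-0.0149,0.0233,1],[0.0028,0.006,0.06,-0.0026,-0.0149,0.0233,1],[0.0028,0.006,0.05,-0.0026,-0.0149,0.0233,1],[0.0028,0.0156,0,-0.0026,-0.0149,0.0233,1],[0.0028,0.0156,0,-0.0026,-0.0149,0.0233,1],[0.0028,0.0156,0,-0.0026,-0.0149,0.0233,1],[0.0028,0.0156,0,-0.0026,-0.0149,0.0233,1],[0.0028,0.0156,0,-0.0026,-0.0149,0.0233,1],[0.0028,0.0156,0,-0.0026,-0.0149,0.0233,1]]]' 10; python3 reg.py | head -4
```

```text
time_s: 21.12
eef_pos: [505.7, -122.9, 208.8]
ee_rot: [-0.258, 0.934, 0.104, -0.222]
wrist_force: [-0.5, -0.3, -0.4]
gripper_width: 87.3
frame o [518.407 -40.23   50.546] top back [512.826 -71.881  89.624] top front [515.42  -57.17   95.358] grip pt [515.243 -58.173  75.686]
t 21.12 p [ 505.7 -122.9  208.8] x [ 0.88   0.309 -0.361] y [ 0.08  -0.845 -0.529] z [-0.468  0.437 -0.768] F [-0.5 -0.3 -0.4] w 87.3 q [-0.491  0.648  1.29   0.174  1.877  0.853]
[515.243 -58.173 180.   ] [ 0.024  0.162 -0.072] [-0.019 -0.115  0.179] 76.98519457917676
0.0 [-0.491  0.648  1.29   0.174  1.877  0.853]
```

```bash
python3 -m creep '[[[0.003,0.02,-0.002,-0.0024,-0.0144,0.0224,1],[0.003,0.02,-0.002,-0.0024,-0.0144,0.0224,1],[0.003,0.02,-0.005,-0.0024,-0.0144,0.0224,1],[0.003,0.02,-0.005,-0.0024,-0.0144,0.0224,1],[0.003,0.02,-0.005,-0.0024,-0.0144,0.0224,1],[0.003,0.02,-0.005,-0.0024,-0.0144,0.0224,1],[0.003,0.02,-0.005,-0.0024,-0.0144,0.0224,1],[0.003,0.02,-0.005,-0.0024,-0.0144,0.0224,1],[0,0,0,0,0,0,1]]]' 10; python3 reg.py | head -4;  python3 - <<'E'
from h import *
C=get_calibration("wrist");p,d=snapshot("wrist");save("w17",p)
json.dump({k:np.array(v).tolist() for k,v in C.items()},open("w17.json","w"))
T=np.array(C["extrinsics"])
for l in ("photo_frame","leg_hinge","frame_foot"): print(l,[(np.round((T@np.r_[o["xyz"],1])[:3],1).tolist(),round(o["confidence"],2)) for o in nets.tip_of("wrist",l)])
E
```

```text
time_s: 22.25
eef_pos: [513.7, -53.0, 195.0]
ee_rot: [0.009, 0.752, 0.659, 0.006]
wrist_force: [0.2, -0.2, -0.3]
gripper_width: 88.0
frame o [518.407 -40.23   50.546] top back [512.826 -71.881  89.624] top front [515.42  -57.17   95.358] grip pt [515.243 -58.173  75.686]
t 22.25 p [513.7 -53.  195. ] x [ 0.131  0.991 -0.003] y [ 0.991 -0.131  0.021] z [ 0.02  -0.006 -1.   ] F [ 0.2 -0.2 -0.3] w 88.0 q [-0.236  0.27   1.752 -0.001  1.098 -0.104]
[515.243 -58.173 180.   ] [ 0.004 -0.013 -0.038] [ 0.001  0.003 -0.007] 2.7482729974037703
0.0 [-0.236  0.27   1.752 -0.001  1.098 -0.104]
photo_frame [([516.2, -44.7, 49.5], 0.88)]
leg_hinge [([513.9, -68.7, 65.7], 0.78)]
frame_foot [([518.7, -39.6, 1.8], 0.8)]
```

View pics/w17.png

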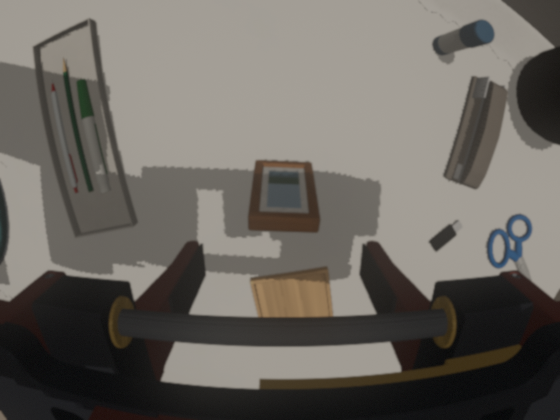

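```bash
python3 -m creep '[[[0.002,-0.005,-0.05,0.001,0.003,-0.003,1],[0.001,-0.003,-0.06,0,0,0,1],[0,-0.002,-0.06,0,0,0,1],[0,0,-0.04,0,0,0,1],[0,0,0,0,0,0,1]]]' 10; python3 reg.py | sed -n 2,3p
```

```text
time_s: 23.08
eef_pos: [520.0, -61.6, 102.7]
ee_rot: [-0.003, 0.763, 0.647, -0.002]
wrist_force: [0.6, 1.1, -0.4]
gripper_width: 88.1
t 23.07 p [520.  -61.6 102.7] x [0.163 0.987 0.   ] y [ 0.987 -0.163 -0.006] z [-0.006  0.001 -1.   ] F [ 0.6  1.1 -0.4] w 88.1 q [-0.25   0.414  1.812 -0.     0.923 -0.086]
[515.243 -58.173 180.   ] [-0.012  0.009  0.193] [-0.    -0.001 -0.002] 0.7150740706516501
```

```bash
python3 -m creep '[[[-0.012,0.01,-0.025,0,0,0,1],[0,0,-0.03,0,0,0,1],[0,0,-0.03,0,0,0,1],[0,0,0,0,0,0,1]]]' 10; python3 reg.py | sed -n 2,3p
python3 - <<'E'
from h import *
p,d=snapshot("wrist");save("w18",p);p,d=snapshot("scene");save("s18",p[90:240,200:380].repeat(4,0).repeat(4,1))
E
```

```text
time_s: 23.58
eef_pos: [515.5, -57.8, 66.2]
ee_rot: [-0.003, 0.763, 0.646, -0.002]
wrist_force: [-0.2, 0.2, 0.2]
gripper_width: 87.1
t 23.57 p [515.5 -57.8  66.2] x [0.165 0.986 0.   ] y [ 0.986 -0.165 -0.007] z [-0.007  0.002 -1.   ] F [-0.2  0.2  0.2] w 87.1 q [-0.245  0.465  1.851 -0.     0.833 -0.079]
[515.243 -58.173 180.   ] [-0.001 -0.001  0.285] [-0.    -0.001 -0.001] 0.6537920079130182
```

View pics/w18.png

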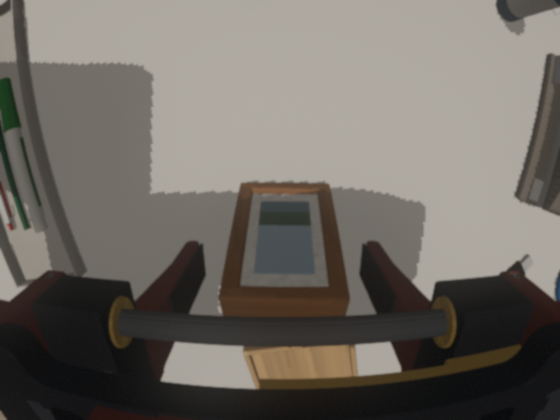

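View pics/s18.png

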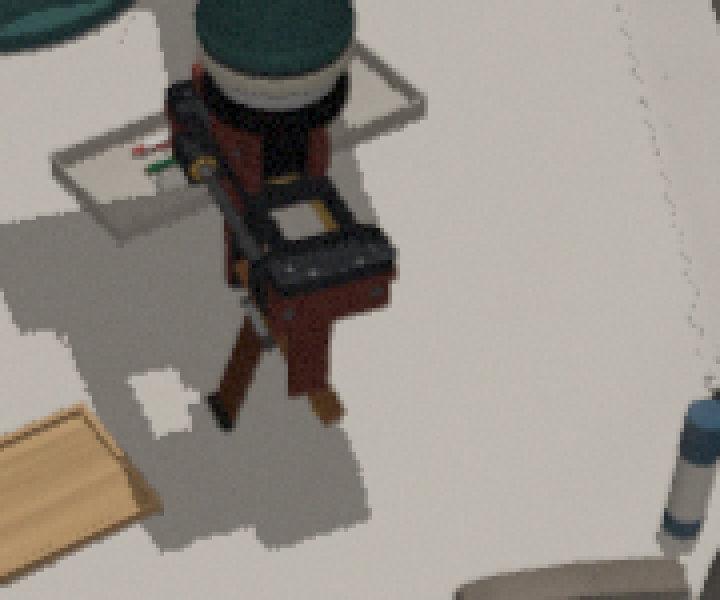

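```bash
python3 -m creep '[[[0.003,0,0,0,0,0,0.42],[0,0,0,0,0,0,-1],[0,0,0,0,0,0,-1],[0,0,0,0,0,0,-1]]]' 30; python3 reg.py | sed -n 2,3p
python3 - <<'E'
from h import *
p,d=snapshot("wrist");save("w19",p)
E
```

```text
time_s: 24.18
eef_pos: [518.2, -58.1, 68.3]
ee_rot: [-0.001, 0.763, 0.646, -0.001]
wrist_force: [-0.2, -0.5, -2.6]
gripper_width: 60.0
t 24.18 p [518.2 -58.1  68.3] x [0.165 0.986 0.   ] y [ 0.986 -0.165 -0.003] z [-0.003  0.001 -1.   ] F [-0.2 -0.5 -2.6] w 60.0 q [-0.244  0.463  1.846 -0.     0.836 -0.079]
[515.243 -58.173 180.   ] [-0.007 -0.     0.279] [-0.    -0.001 -0.001] 0.563518784240035
```

View pics/w19.png

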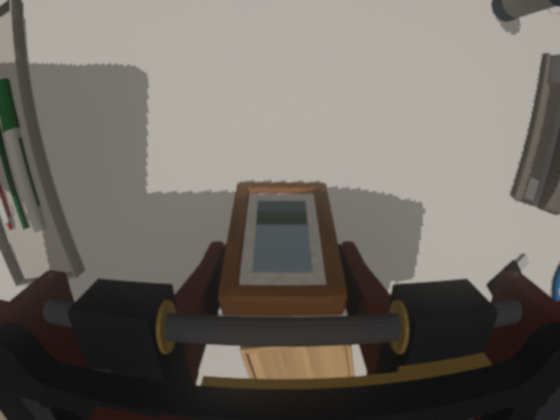

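```bash
python3 -m creep '[[[0,0,0.02,0,0,0,-1],[0,0,0.05,0,0,0,-1],[0,0,0.06,0,0,0,-1],[0,0,0.05,0,0,0,-1],[-0.0008,-0.0244,0,0,0,-0.0293,-1],[-0.0008,-0.0244,0,0,0,-0.0293,-1],[-0.0008,-0.0244,0,0,0,-0.0293,-1],[-0.0008,-0.0244,0,0,0,-0.0293,-1],[-0.0008,-0.0244,0,0,0,-0.0293,-1],[-0.0008,-0.0244,0,0,0,-0.0293,-1],[-0.0008,-0.0244,0,0,0,-0.0293,-1],[-0.0008,-0.0244,0,0,0,-0.0293,-1],[0,0,0,0,0,0,-1]]]' 30; python3 reg.py | sed -n 2p
python3 - <<'E'
from h import *
p,d=snapshot("wrist");save("w20",p)
E
```

```text
time_s: 25.85
eef_pos: [511.2, -136.7, 144.3]
ee_rot: [-0.004, 0.999, -0.048, -0.0]
wrist_force: [0.3, 0.4, -3.4]
gripper_width: 60.1
t 25.85 p [ 511.2 -136.7  144.3] x [ 0.995 -0.097 -0.001] y [-0.097 -0.995 -0.008] z [-0.     0.008 -1.   ] F [ 0.3  0.4 -3.4] w 60.1 q [-0.397  0.361  1.764  0.009  1.02   1.265]
```

View pics/w20.png

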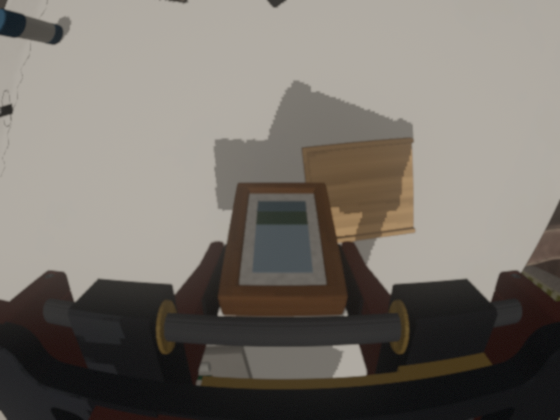

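```bash
python3 -m creep '[[[0.0006,-0.024,0,0,0,-0.0288,-1],[0.0006,-0.024,0,0,0,-0.0288,-1],[0.0006,-0.024,0,0,0,-0.0288,-1],[0.0006,-0.024,0,0,0,-0.0288,-1],[0.0006,-0.024,0,0,0,-0.0288,-1],[0.0006,-0.024,0,0,0,-0.0288,-1],[0.0006,-0.024,0,0,0,-0.0288,-1],[0.0006,-0.024,0,0,0,-0.0288,-1],[0,0,0,0,0,0,-1]]]' 30; python3 reg.py | sed -n 2p
python3 - <<'E'
from h import *
C=get_calibration("wrist");p,d=snapshot("wrist");save("w21",p)
json.dump({k:np.array(v).tolist() for k,v in C.items()},open("w21.json","w"))
T=np.array(C["extrinsics"]);p,d=snapshot("scene");save("s21",p[90:240,150:330].repeat(4,0).repeat(4,1));T2=np.array(get_calibration("scene")["extrinsics"])
for c,X in (("wrist",T),("scene",T2)):
 for l in ("display_tray","frame_foot","leg_foot"): print(c,l,[(np.round((X@np.r_[o["xyz"],1])[:3],1).tolist(),round(o["confidence"],2)) for o in nets.tip_of(c,l)])
E
```

```text
time_s: 27.02
eef_pos: [511.3, -208.8, 144.1]
ee_rot: [-0.005, 0.715, -0.699, 0.001]
wrist_force: [0.6, 0.8, -2.9]
gripper_width: 59.9
t 27.02 p [ 511.3 -208.8  144.1] x [ 0.022 -1.    -0.007] y [-1.    -0.022 -0.009] z [ 0.009  0.007 -1.   ] F [ 0.6  0.8 -2.9] w 59.9 q [-0.52   0.387  1.72   0.012  1.03   2.594]
wrist display_tray [([511.7, -215.1, -4.0], 0.86)]
wrist frame_foot [([512.7, -226.5, 76.7], 0.88)]
wrist leg_foot []
scene display_tray [([510.8, -210.8, 3.3], 0.76)]
scene frame_foot [([508.6, -221.5, 79.5], 0.84), ([743.6, -15.0, 1.2], 0.62)]
scene leg_foot [([513.0, -172.1, 80.2], 0.53)]
```

View pics/w21.png

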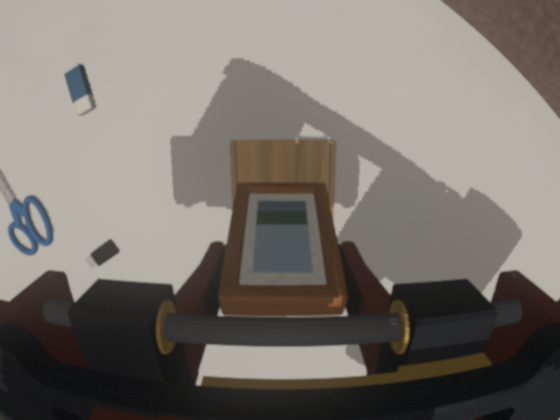

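View pics/s21.png

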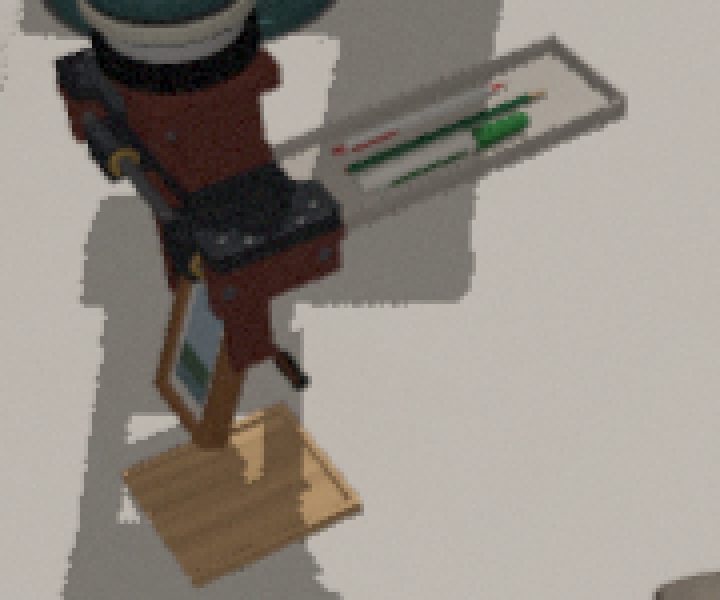

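```bash
python3 -m creep '[[[0.002,-0.008,-0.03,0.0005,0.001,0,-1],[0,-0.006,-0.05,0,0,0,-1],[0,-0.002,-0.05,0,0,0,-1],[0,0,-0.02,0,0,0,-1],[0,0,0,0,0,0,-1]]]' 30; python3 reg.py | sed -n 2p
```

```text
time_s: 28.05
eef_pos: [512.4, -215.7, 80.5]
ee_rot: [-0.004, 0.715, -0.699, -0.003]
wrist_force: [-0.6, 0.0, -2.9]
gripper_width: 59.9
t 28.05 p [ 512.4 -215.7   80.5] x [ 0.022 -1.    -0.01 ] y [-1.    -0.022 -0.002] z [ 0.001  0.01  -1.   ] F [-0.6  0.  -2.9] w 59.9 q [-0.529  0.481  1.761  0.012  0.904  2.583]
```

```bash
python3 -m creep '[[[0,0,-0.008,-0.0016,0,0,-1],[0,0,-0.004,0,0,0,-1],[0,0,0,0,0,0,-1]]]' 30; python3 -m creep '[[[0,0,-0.004,0,0,0,-1],[0,0,0,0,0,0,-1]]]' 30; python3 -m creep '[[[0,0,-0.003,0,0,0,-1],[0,0,0,0,0,0,-1]]]' 30
```

```text
time_s: 28.42
eef_pos: [513.4, -216.1, 76.6]
ee_rot: [-0.001, 0.715, -0.699, 0.002]
wrist_force: [0.5, 0.4, -3.9]
gripper_width: 59.6
time_s: 28.68
eef_pos: [513.8, -216.3, 75.5]
ee_rot: [-0.001, 0.715, -0.699, 0.002]
wrist_force: [-0.2, 0.4, -3.4]
gripper_width: 59.8
time_s: 28.92
eef_pos: [513.8, -216.4, 74.4]
ee_rot: [-0.001, 0.715, -0.699, 0.003]
wrist_force: [0.0, 0.2, -3.7]
gripper_width: 59.9
```

Run:
```python
from h import *
st();p,d=snapshot("scene");save("s22",p[140:260,170:290].repeat(5,0).repeat(5,1))
```

```text
t 28.93 p [ 513.8 -216.4   74.4] x [ 0.022 -1.     0.003] y [-1.    -0.022 -0.005] z [ 0.005 -0.003 -1.   ] F [ 0.   0.2 -3.7] w 59.9 q [-0.523  0.489  1.768  0.     0.88   2.597]
```

View pics/s22.png

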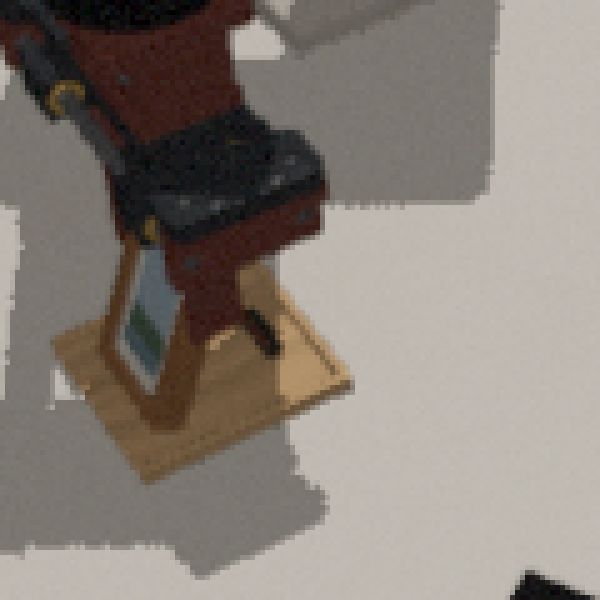

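Inside the tray, almost on the floor. I'll creep down until contact shows.

```bash
python3 -m creep '[[[0,0,-0.004,0,0,0,-1],[0,0,0,0,0,0,-1]]]' 30; python3 -m creep '[[[0,0,-0.003,0,0,0,-1],[0,0,0,0,0,0,-1]]]' 30;python3 -m creep '[[[0,0,-0.003,0,0,0,-1],[0,0,0,0,0,0,-1]]]' 30
```

```text
time_s: 29.22
eef_pos: [513.9, -216.4, 72.7]
ee_rot: [-0.001, 0.715, -0.699, 0.003]
wrist_force: [0.4, -0.1, -3.6]
gripper_width: 60.0
time_s: 29.48
eef_pos: [514.0, -216.6, 72.3]
ee_rot: [-0.001, 0.715, -0.699, 0.003]
wrist_force: [-1.7, 0.0, -1.3]
gripper_width: 60.1
time_s: 29.72
eef_pos: [514.2, -216.7, 72.1]
ee_rot: [-0.001, 0.715, -0.699, 0.003]
wrist_force: [-0.1, 0.4, -2.0]
gripper_width: 59.9
```

```bash
python3 -m creep '[[[0,0,-0.002,0,0,0,-1],[0,0,0,0,0,0,0.4],[0,0,0,0,0,0,0.5],[0,0,0,0,0,0,1],[0,0,0,0,0,0,1]]]' 10
python3 - <<'E'
from h import *
st();p,d=snapshot("scene");save("s23",p[140:260,170:290].repeat(5,0).repeat(5,1));p,d=snapshot("wrist");save("w23",p)
E
```

```text
time_s: 30.35
eef_pos: [515.5, -217.4, 71.6]
ee_rot: [-0.001, 0.715, -0.699, 0.004]
wrist_force: [0.1, 0.2, -0.2]
gripper_width: 82.4
t 30.35 p [ 515.5 -217.4   71.6] x [ 0.022 -1.     0.005] y [-1.    -0.022 -0.008] z [ 0.008 -0.005 -1.   ] F [ 0.1  0.2 -0.2] w 82.4 q [-0.523  0.493  1.769 -0.     0.87   2.597]
```

View pics/w23.png

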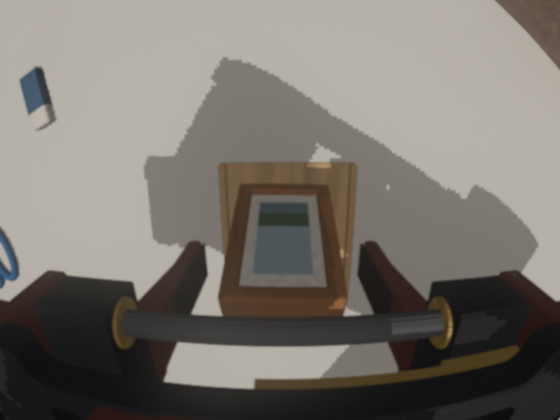

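View pics/s23.png

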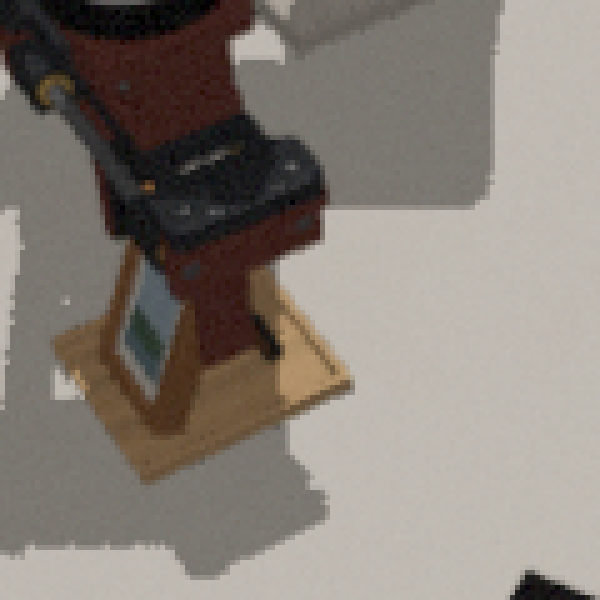

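```bash
python3 -m creep '[[[0,0,0,0,0,0,1],[0,0,0.03,0,0,0,1],[0,0,0.05,0,0,0,1],[0,0,0.08,0,0,0,1],[0,0,0.1,0,0,0,1],[0,0.05,0.1,0,0,0,1],[0,0.12,0.05,0,0,0,1],[0,0.12,0.05,0,0,0,1],[0,0.1,0,0,0,0,1],[0,0,0,0,0,0,1],[0,0,0,0,0,0,1]]]' 10
python3 - <<'E'
from h import *
st();
np.set_printoptions(precision=1,suppress=True)
for c in ("scene","top"):
  p,d=snapshot(c);save(c+"F",p);X=np.array(get_calibration(c)["extrinsics"])
  save(c+"Fz",(p[140:260,170:290] if c=="scene" else p[190:310,270:390]).repeat(5,0).repeat(5,1))
  for l in ("display_tray","photo_frame","leg_hinge","leg_foot","frame_foot","stapler","glue_stick","eraser"): print(c,l,[(np.round((X@np.r_[o["xyz"],1])[:3],1).tolist(),round(o["confidence"],2)) for o in nets.tip_of(c,l)[:2]])
E
```

```text
time_s: 31.82
eef_pos: [515.6, -57.9, 269.8]
ee_rot: [-0.003, 0.714, -0.7, 0.008]
wrist_force: [0.3, 0.0, 0.1]
gripper_width: 87.8
t 31.82 p [515.6 -57.9 269.8] x [ 0.021 -1.     0.007] y [-1.    -0.021 -0.017] z [ 0.017 -0.007 -1.   ] F [0.3 0.  0.1] w 87.8 q [-0.243  0.199  1.646 -0.003  1.279  2.878]
scene display_tray [([514.6, -208.2, 1.2], 0.69), ([514.9, -180.7, 7.5], 0.2)]
scene photo_frame [([515.9, -236.0, 55.5], 0.67)]
scene leg_hinge [([515.4, -203.3, 74.6], 0.79)]
scene leg_foot [([512.5, -181.9, 10.7], 0.41)]
scene frame_foot [([513.5, -229.8, 7.9], 0.76)]
scene stapler [([744.3, -14.4, 3.2], 0.63)]
scene glue_stick [([716.2, 88.5, -3.9], 0.6)]
scene eraser [([714.7, -321.0, 2.6], 0.65)]
top display_tray [([513.9, -208.5, -3.1], 0.9)]
top photo_frame [([514.4, -235.3, 52.5], 0.97)]
top leg_hinge [([515.4, -203.7, 72.3], 0.95)]
top leg_foot [([517.8, -181.3, 2.9], 0.64), ([516.2, -233.8, 4.7], 0.64)]
top frame_foot [([515.3, -237.3, 3.1], 0.87)]
top stapler [([748.2, -10.4, -1.9], 0.98)]
top glue_stick [([718.5, 87.1, 0.1], 0.72)]
top eraser [([720.3, -320.8, -4.5], 0.61)]
```

View pics/sceneFz.png

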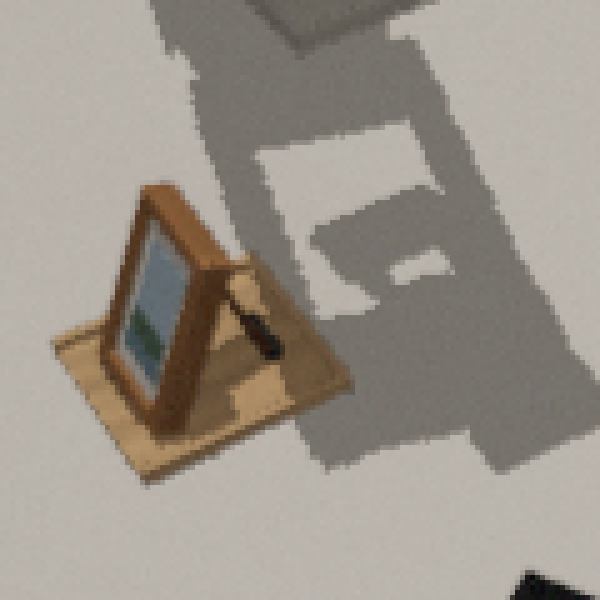

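View pics/topFz.png

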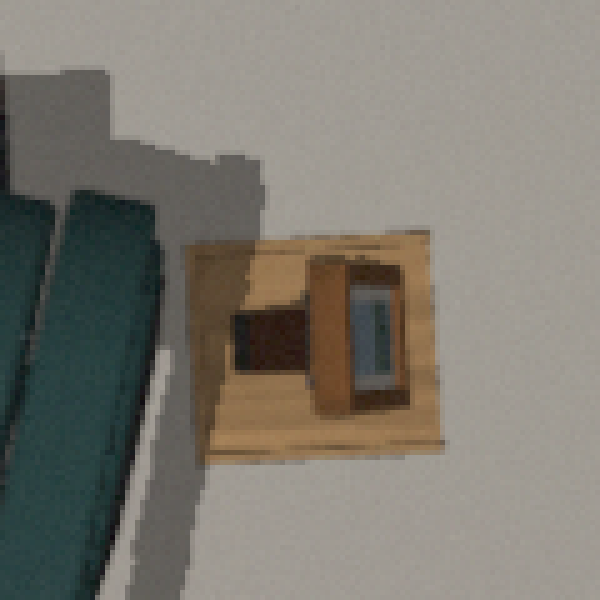

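View pics/topF.png

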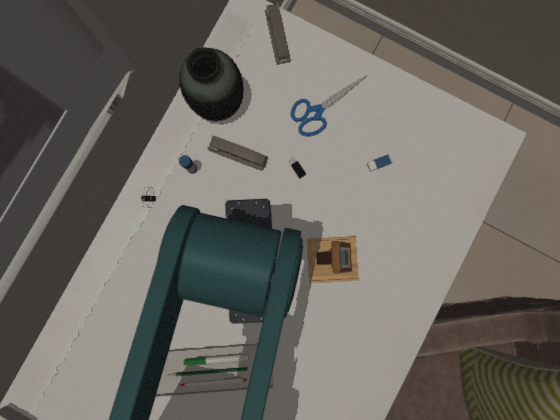

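```bash
python3 -c "
from cell import sign_off
print(sign_off())"
```

```text
the job is handed in; nothing more can be done
None
```

The frame is standing on its own in the tray, leaning back on its open leg with the picture facing the open side. I signed off at about 32 s of the 58 s allowed; no verdict was reported.

**What I did**
- **Leg:** I pinched the rubber foot and swung the leg up to its stop while the frame lay face down. At the stop the wrist force reached about 3 N and the frame's foot end lifted slightly, so I lowered it again and let go.
- **First attempt at the placing pose:** placing it straight from that grip was out of the forearm joint's range. I stood the frame on the open desk first, then gripped it again from above.
- **Placing:** I turned it, carried it to the tray and lowered it slowly. It touched down gently: the wrist force changed by only 2–3 N. I then released it and backed the arm away.

**Last checks**
- **Fit in the tray:** averaged over the scene and top cameras, the lower back edge is about 25 mm in front of the tray's middle and the leg foot about 27 mm behind it. Sideways offset is about 1 mm, and the picture looks square to the open side.
- **Bystanders:** the stapler, glue stick and eraser are within about 6 mm of where I first measured them, which is close to the measurement noise.
- **Disagreement:** the two cameras differed by about 7 mm on the lower back edge and by up to 8 mm in foot height. Both distances along the tray stay within limits. One scene-camera height for the edge (7.9 mm, limit 8) was borderline, while the top camera gave 3 mm and the pictures show it on the floor.
- **Not measured directly:** I did not measure the final lean or the leg angle. The hinge height (72–75 mm) and the foot positions fit the leg being fully open.

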